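# Restock the spring-fed filter channels

## Robot

A 7-joint arm with a two-finger parallel gripper is mounted at the origin on the work surface. World frame = base frame: x ahead of the robot, y to its left, z up, the work surface at z = 0. Lengths are in m, angles in rad, forces in N, time in s.
With the tool pointing down it reaches from about 0.35 to 0.9 m from the base axis. Payload 8.1 kg.
Tool frame: the origin (TCP) lies on the centre line of the jaws, within the pads' length; the fingertips stand ctrl.tip_reach ahead of it and the grasp point (between the pads) lies 8 mm behind it (ctrl.tip_reach is the distance from the TCP to the fingertips, in m); y points along the fingers, z is the direction in which the jaws open and shut, and the axes are right-handed (so a half turn about y gives the same grasp; the last joint's range is limited). The gripper opens to 92 mm and grips with 3 to 60 N. Pads are 19 mm wide; open, the fingers measure 130 mm over their backs; the gripper's body (75 mm by 190 mm) begins 47 mm behind the grasp point.
Start: joints at [1.158, 0.434, 0.025, 1.573, -0.012, 1.134, -0.075], TCP at [0.191, -0.595, 0.238] pointing down, gripper open.
Joint ranges: [-2.62, 2.62], [-0.44, 2.09], [-1.27, 1.32], [0.08, 2.57], [-1.32, 4.46], [0.12, 2], [-2.74, 2.74]. Speed limits (rad/s): [2.22, 2.22, 3.01, 3.01, 3.14, 3.14, 3.14].

## Interface

Orientations are given as a unit quaternion [x, y, z, w].
In Python, from bench import state, vision, job, ctrl gives the robot as it stands.
- The arm moves only by the tool send_rows, never from a script. Its argument "moves" is a list that holds one entry, the list of rows, each a list of 6 numbers: the shift along the tool's x, y, z in cm, then the turn, a rotation vector about the tool's x, y, z in degrees. A call has 1 to 12 rows; each row shifts and turns the pose as measured when the row begins, along the tool's axes as they then stand; what a row does not reach is not made up. A row lasts 1/10 s, in which the tool goes at most 50 mm and 8.59 degrees, less where a joint would pass 70% of its speed; a pose out of reach is approached as far as the arm can. A call is refused whole if a number of a shift passes 5 or a number of a turn 8.59, either way. A call with a gripper value outside its range is refused whole. "fingers" is the finger opening in cm, from 0 to 9.18, set as the call begins (left out, the last holds). The fingers move at their own pace and stop on an object; "force" is the grip in N (left out, the last holds). Time passes only in rows, so rows that do not move let the fingers close. It gives the time, the measured TCP pose, the force and the opening at its end, in the units of the state.
- state(): the state, without advancing time (a new reading comes with each control period).
- vision.get_image(name): name is "side" or "top"; returns a dict with "frame" (420x560x3 uint8, red, green, blue), "vfov" (degrees; the focal length in pixels is half the picture's height over the tangent of half this angle, whatever the lens; pixels are square), "cx", "cy" (the principal point, pixels), "k1" (the pictures are not rectified: a ray, as slopes to the right and down, at radius r is drawn at 1 + k1 r^2 times it, then the intrinsics apply), "rvec" (rotation vector, rad) and "tvec" (3), from world to camera coordinates, as OpenCV has them. Camera axes: x right, y down, z forward; pixel columns grow to the right and rows downward; lengths in m; the calibration is good to about 2 mm. A picture is of the moment at which its call begins. There is no depth.
- job.hand_in(): hands the job in, once; it reports no verdict.
The state is a dict: "time_s": time; "qpos": joint angles; "qd": joint speeds; "tau": joint torques, N m; "tcp_pos": TCP position; "tool_rot": TCP orientation; "force": force on the tool from outside, world axes, zero at the start; "ft_torque": the same for the moment, N m; "finger_gap": finger opening in m.
Only numpy, scipy, OpenCV 4.12 (cv2) and the standard library are available. Lean on these libraries where they do the work, as an engineer would, in place of code of your own. Each camera call takes 0.05 s, during which the arm holds its last target.

## Task

Restock the two spring-fed channels of the parts stand: lift the blue and the yellow filter canister each over the retaining lip of the channel with the lip of its own colour, pressing the sprung pusher back with it, and lower it gently until it stands upright on the riser inside, then let go so that the pusher holds it against the lip. The risers differ in height and are hidden, so feel for them: do not drop the canisters into place or force them down. Leave everything else on the bench where it is.

Things in the scene. Friction and masses are not known exactly. Their poses are not given: they have to be found in the camera images.
- blue_filter: blue filter canister to be loaded: upright plain cylinder 50 mm diameter and 80 mm tall with a white band low on it, and a steel nut 22 mm diameter, 12 mm high on top (92 mm in all), 0.2 to 0.42 kg. Origin: centre of its underside, z up its axis; the turn about z does not matter. It can be taken across its diameter at 55 to 70 mm height
- blue_channel: channel with a blue lip, fixed to the stand, open upwards. Origin: on the bench, under the INNER (far) face of the lip, mid-width; x level, inwards from the lip (here roughly the robot's right), y across, z up. Side walls 65 mm apart inside, tops at z 50 mm; low end stop at x 131 mm. Smooth, slippery steel. A rigid level rubber riser lies in it from x 2 to 124 mm, see the lip's entry
- blue_lip (a point): middle of the top edge of the blue retaining lip: a wall 8 mm thick, 75 mm wide, top 80 mm above the bench. The riser behind it, on which the canister is to stand, has its top somewhere from 20 to 52 mm above the bench, different in each channel and each time; it is hidden below the lip and the pusher, is not reported and has to be felt
- blue_pusher (a joint): travel (m) of the blue channel's sprung pusher: slippery clear plate with red top edge, 60 mm wide, 5 mm thick, z 60 to 154 mm, sliding along the channel's x. 0 = at rest, front face 12 mm behind the lip's inner face; grows as it is pressed back, to 0.075 at most; about 0.038 with a canister in place. Its spring presses towards the lip, 3 N at rest, 4 N loaded; damped (30 N s/m)
- yellow_filter: yellow filter canister to be loaded: upright plain cylinder 50 mm diameter and 80 mm tall with a white band low on it, and a steel nut 22 mm diameter, 12 mm high on top (92 mm in all), 0.2 to 0.42 kg. Origin: centre of its underside, z up its axis; the turn about z does not matter. It can be taken across its diameter at 55 to 70 mm height
- yellow_channel: channel with a yellow lip, fixed to the stand, open upwards. Origin: on the bench, under the INNER (far) face of the lip, mid-width; x level, inwards from the lip (here roughly the robot's right), y across, z up. Side walls 65 mm apart inside, tops at z 50 mm; low end stop at x 131 mm. Smooth, slippery steel. A rigid level rubber riser lies in it from x 2 to 124 mm, see the lip's entry
- yellow_lip (a point): middle of the top edge of the yellow retaining lip: a wall 8 mm thick, 75 mm wide, top 80 mm above the bench. The riser behind it, on which the canister is to stand, has its top somewhere from 20 to 52 mm above the bench, different in each channel and each time; it is hidden below the lip and the pusher, is not reported and has to be felt
- yellow_pusher (a joint): travel (m) of the yellow channel's sprung pusher: slippery clear plate with red top edge, 60 mm wide, 5 mm thick, z 60 to 154 mm, sliding along the channel's x. 0 = at rest, front face 12 mm behind the lip's inner face; grows as it is pressed back, to 0.075 at most; about 0.038 with a canister in place. Its spring presses towards the lip, 3 N at rest, 4 N loaded; damped (30 N s/m)
- stand: blue and teal bench stand, fixed, carrying the two channels side by side at y +65 and -65 mm (which is which varies). Origin: on the bench, in line with the lips' inner faces, midway between the channels; x inwards like the channels', y across. Two posts at y +-165 mm, x 142 to 168 mm, 300 mm high
- overhang (a point): middle of the lower front edge of the row of three dark picking bins over the channels: it spans x 40 to 160 mm of the stand, y -155 to 155 mm, z 205 to 275 mm. An upright gripper hits it: lean it out over the lip, away from the bins, some 35 degrees from vertical, fingers pointing down and inwards, already when taking the canister, so that the canister hangs upright behind the lip
- grey_filter: bystander, to be left alone: grey filter canister like the others, 50 mm diameter, 92 mm tall, not wanted; origin under its centre
- bearing: bystander, to be left alone: steel ring bearing lying flat, 60 mm diameter, 16 mm high; origin under its centre
- collar: bystander, to be left alone: brass collar lying flat, 44 mm diameter, 18 mm high; origin under its centre
- spanner: bystander, to be left alone: steel spanner lying flat along its x axis, about 200 mm long
- grease_jar: bystander, to be left alone: jar with red cap, 64 mm diameter, 80 mm tall; origin under its centre
- carton: bystander, to be left alone: cardboard carton 90 x 120 x 70 mm; origin under its centre
- bolt_cup: bystander, to be left alone: orange plastic bowl, 70 mm diameter, 50 mm high; origin under its centre

How it is judged:
By the outcome, as a careful person would: the job done as asked, in the order asked, and still so for the second after the job is handed in, with the robot touching nothing.
It also fails if it takes over 61 s, if anything falls off the work surface, if the arm or the gripper's body presses on something with over 40 N, if the wrist force passes 120 N, or if a joint passes its speed limit or range.

## Working session

There is one attempt and no reset: what is moved stays moved. The work goes in short steps, Python scripts to look and compute and a tool call to move; the robot and the scene stay as the last step left them, time stands still between calls to the robot, and variables do not carry over. Pictures are saved under pics/ and viewed, and the job is handed in when it is done.

Besides the shell and the picture viewer there is one more tool, called after "Call:" as a command line: name --argument value ..., lists and objects as JSON in quotes. send_rows: Moves the arm, as the interface text tells. Its arguments: {"type":"object","properties":{"moves":{"type":"array"},"fingers":{"type":"number"},"force":{"type":"number"}},"required":["moves"]}

```bash
ls; mkdir -p pics; python3 - <<'E'
from bench import state, vision, job, ctrl
import cv2
s=state()
for k,v in s.items(): print(k,v)
print([a for a in dir(ctrl) if a[0]!='_'], ctrl.tip_reach)
for n in ("side","top"):
    im=vision.get_image(n)
    cv2.imwrite(f"pics/{n}0.png",im["frame"][:,:,::-1])
    print(n,{k:v for k,v in im.items() if k!="frame"})
E
```

```text
pics
time_s 0.0
qpos [ 1.15840441  0.43519693  0.02498548  1.57407392 -0.0116033   1.13400788
 -0.07510252]
qd [-0.00113644 -0.00089046 -0.00181571 -0.00071751  0.00185214 -0.00183407
 -0.00060022]
tau [-6.68617868e-04 -6.67864108e+01  9.84579697e-01 -3.14465153e+01
 -6.05112151e-02  4.29167098e-02  1.60923250e-04]
tcp_pos [ 0.19033157 -0.59480456  0.23697025]
tool_rot [-0.10919411  0.6991737  -0.69811716  0.10892761]
force [-0.11346651 -0.44270892 -0.00346986]
ft_torque [ 0.00388133 -0.01064374  0.03123372]
finger_gap 0.09172779023787492
['IKError', 'tip_reach'] 0.011
side {'vfov': 45.99850274158421, 'cx': 276.39531500915143, 'cy': 212.42178158144088, 'k1': -0.12835535265782536, 'rvec': array([ 0.87915108, -2.45582163,  1.15006048]), 'tvec': array([0.4030834 , 0.34742256, 1.19017227])}
top {'vfov': 57.25557983824365, 'cx': 281.3820916617349, 'cy': 206.11556578851193, 'k1': 0.01683431674660071, 'rvec': array([ 2.15395693, -2.18152008,  0.08082494]), 'tvec': array([-0.01648643,  0.54774789,  1.08418005])}
```

View pics/side0.png

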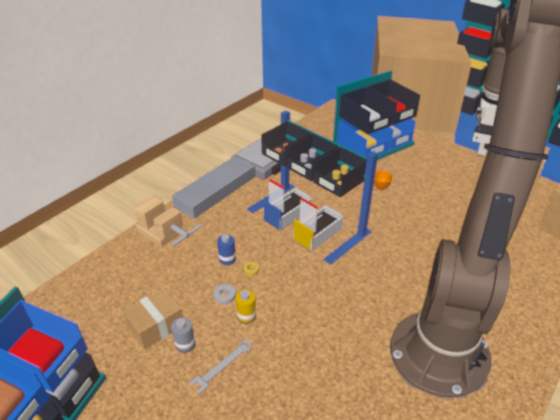

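View pics/top0.png

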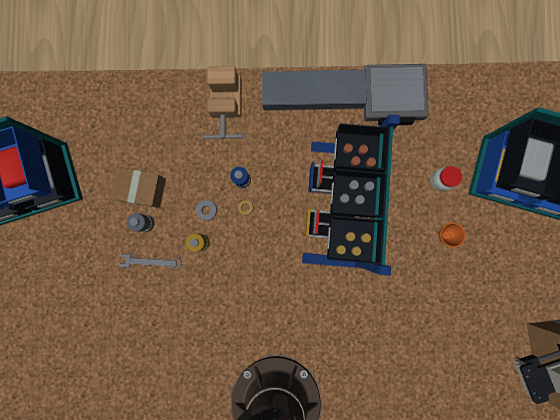

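The side view shows the blue canister at about (226,249), yellow at (246,305) and the lips at about (272,212) and (302,232). The top view shows blue at (240,176), yellow at (196,242) and the lips at x≈310. I'll zoom in to measure.

```bash
cat > h.py <<'E'
from bench import state, vision, job, ctrl
import cv2, numpy as np
from scipy.spatial.transform import Rotation as R
def cam(im):
    H=im["frame"].shape[0]; f=H/2/np.tan(np.radians(im["vfov"]/2))
    K=np.array([[f,0,im["cx"]],[0,f,im["cy"]],[0,0,1]]); D=np.array([im["k1"],0,0,0,0.])
    return K,D
def proj(im,P):
    K,D=cam(im); p,_=cv2.projectPoints(np.array(P,float).reshape(-1,1,3),im["rvec"],im["tvec"],K,D); return p.reshape(-1,2)
def ray(im,uv):
    K,D=cam(im); n=cv2.undistortPoints(np.array([[uv]],float),K,D).reshape(2)
    Rm=cv2.Rodrigues(im["rvec"])[0]; c=-Rm.T@im["tvec"]; d=Rm.T@np.array([n[0],n[1],1]); return c,d
def onz(im,uv,z):
    c,d=ray(im,uv); return c+d*(z-c[2])/d[2]
E
python3 - <<'E'
from h import *
for n,(x0,x1,y0,y1) in {"top":(180,400,115,275),"side":(200,380,120,330)}.items():
    im=vision.get_image(n); np.save(f"{n}.npy",im,allow_pickle=True)
    c=im["frame"][y0:y1,x0:x1,::-1]; k=min(800/(x1-x0),600/(y1-y0)); 
    cv2.imwrite(f"pics/{n}z.png",cv2.resize(c,None,fx=k,fy=k,interpolation=cv2.INTER_CUBIC)); print(n,k)
    print("campos",ray(im,(280,210)))
E
```

```text
top 3.6363636363636362
campos (array([ 0.44755037, -0.04014571,  1.12864207]), array([ 0.08013055,  0.01878575, -0.99666496]))
side 2.857142857142857
campos (array([-0.13235814,  0.7889374 ,  1.02944052]), array([ 0.48702254, -0.59909905, -0.63558352]))
```

View pics/topz.png

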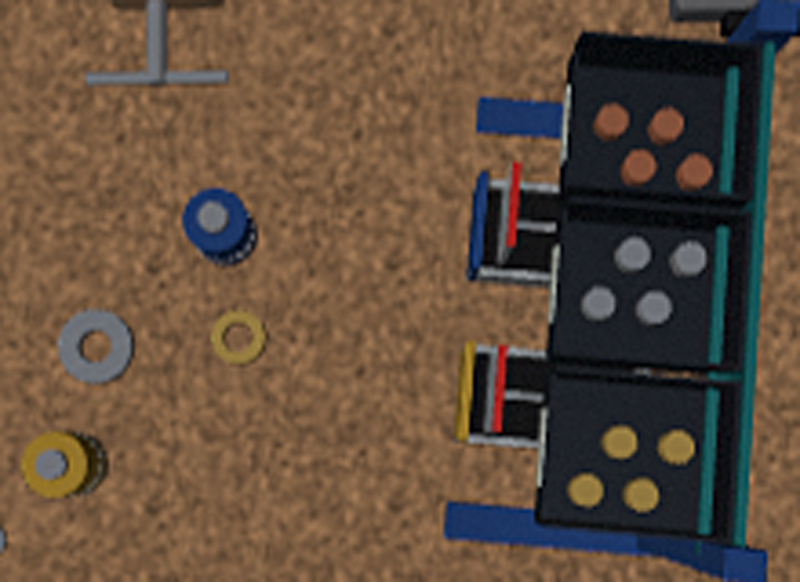

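View pics/sidez.png

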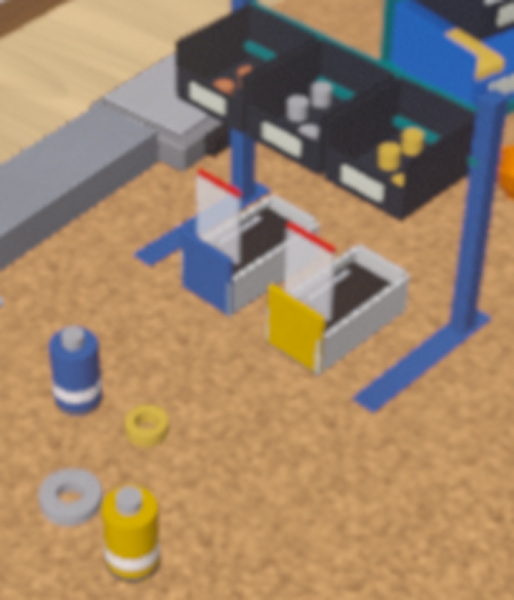

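```bash
cat > fit.py <<'E'
from h import *
from scipy.optimize import least_squares
T=np.load("top.npy",allow_pickle=True).item(); S=np.load("side.npy",allow_pickle=True).item()
tz=lambda p:(p[0]+.5)/3.63636-.5+np.array(0)+180 if 0 else np.array([(p[0]+.5)/3.63636-.5+180,(p[1]+.5)/3.63636-.5+115])
sz=lambda p:np.array([(p[0]+.5)/2.85714-.5+200,(p[1]+.5)/2.85714-.5+120])
def tri(pt,ps):
    f=lambda X:np.r_[proj(T,X)[0]-tz(pt),proj(S,X)[0]-sz(ps)]
    r=least_squares(f,[.5,0,.05]); return r.x,r.fun
for nm,pt,ps in (("blue",(212,217),(73,332)),("yel",(51,464),(128,492))):
    print(nm,onz(T,tz(pt),.092),onz(S,sz(ps),.092),tri(pt,ps))
# stand: corners in stand frame; ys sign: +y across = z cross x
def W(q,P):
    x,y,th=q; P=np.array(P,float); c,s=np.cos(th),np.sin(th)
    return np.c_[x+c*P[:,0]-s*P[:,1],y+s*P[:,0]+c*P[:,1],P[:,2]]
# x inwards ~ -y world => th~-90deg; then stand y = world +x. blue far => y +65
P=[];U=[];V=[]
def add(p,t,s): P.append(p);U.append(t);V.append(s)
add((-8,102.5,80),(480,172),None);add((0,102.5,80),(488,173),None)
add((-8,27.5,80),(470,279),None);add((0,27.5,80),(477,279),None)
add((-8,-27.5,80),(463,343),None);add((0,-27.5,80),(472,343),None)
add((-8,-102.5,80),(457,440),None);add((0,-102.5,80),(466,440),None)
add((12,95,154),(513,163),(198,170));add((12,35,154),(507,246),(240,193))
add((12,-35,154),(498,346),(287,223));add((12,-95,154),(493,431),(335,250))
add((-8,102.5,80),None,(182,228));add((-8,27.5,80),None,(229,258))
add((-8,-27.5,80),None,(269,286));add((-8,-102.5,80),None,(322,319))
P=np.array(P)/1000
def f(q):
    X=W(q,P); a=proj(T,X);b=proj(S,X); r=[]
    for i in range(len(P)):
        if U[i] is not None: r.append(a[i]-tz(U[i]))
        if V[i] is not None: r.append(b[i]-sz(V[i]))
    return np.concatenate(r)
r=least_squares(f,[.55,-.15,-1.5],loss='soft_l1'); print(r.x); print(np.round(f(r.x).reshape(-1,2),1).tolist())
for n,y in(("blue",.065),("yel",-.065)): print(n,W(r.x,[[0,y,0]]))
E
python3 fit.py
```

```text
blue [0.63016408 0.09310901 0.092     ] [0.63290679 0.09134213 0.092     ] (array([0.63014729, 0.09309369, 0.09468257]), array([-0.12116512, -0.16371662,  0.20696769,  0.04152544]))
yel [0.44699618 0.21269796 0.092     ] [0.45173117 0.21026018 0.092     ] (array([0.44803799, 0.21240694, 0.09634768]), array([-0.28303347, -0.3861199 ,  0.43924531,  0.06477113]))
[ 0.5614872  -0.10623955 -1.67025009]
[[-0.3, -0.2], [0.4, -0.2], [0.2, -2.7], [1.2, -2.5], [0.5, -0.4], [1.0, -0.2], [-0.1, 0.3], [0.4, 0.6], [-0.1, -0.1], [0.2, 0.3], [-0.3, 0.2], [-0.3, 0.8], [0.0, -0.1], [0.7, 0.6], [-0.5, 0.1], [-0.5, 0.5], [-0.2, 1.1], [0.5, 1.6], [-0.2, 0.2], [0.2, 0.7]]
blue [[ 0.626166   -0.11269339  0.        ]]
yel [[ 0.49680839 -0.0997857   0.        ]]
```

```bash
cat > ov.py <<'E'
exec(open("fit.py").read().replace("print","(lambda *a:0)"))
import sys
q=r.x
def cyl(c,rad,z):
    t=np.linspace(0,2*np.pi,60); return np.c_[c[0]+rad*np.cos(t),c[1]+rad*np.sin(t),np.full(60,z)]
lines=[]
for c in ([.6305,.0927],[.4485,.2122]):
    for rad,z in((.025,0),(.025,.08),(.011,.092)): lines.append((cyl(c,rad,z),(0,255,0)))
for y in(.065,-.065):
    for x in(-.008,0): lines.append((W(q,[[x,y-.0375,0],[x,y-.0375,.08],[x,y+.0375,.08],[x,y+.0375,0]]),(255,0,255)))
    for x in(.012,.017): lines.append((W(q,[[x,y-.03,.06],[x,y-.03,.154],[x,y+.03,.154],[x,y+.03,.06]]),(0,255,255)))
for z in(.205,.275): lines.append((W(q,[[.04,-.155,z],[.04,.155,z],[.16,.155,z],[.16,-.155,z],[.04,-.155,z]]),(255,255,0)))
for n,im,(x0,x1,y0,y1) in(("top",T,(180,400,115,275)),("side",S,(200,380,120,330))):
    k=min(800/(x1-x0),600/(y1-y0)); c=cv2.resize(im["frame"][y0:y1,x0:x1,::-1],None,fx=k,fy=k,interpolation=cv2.INTER_CUBIC)
    for L,col in lines:
        p=(proj(im,L)-[x0,y0]+.5)*k-.5; cv2.polylines(c,[np.round(p).astype(int)],False,col,1)
    cv2.imwrite(f"pics/{n}ov.png",c)
E
python3 ov.py
```

```text
(no output)
```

View pics/topov.png

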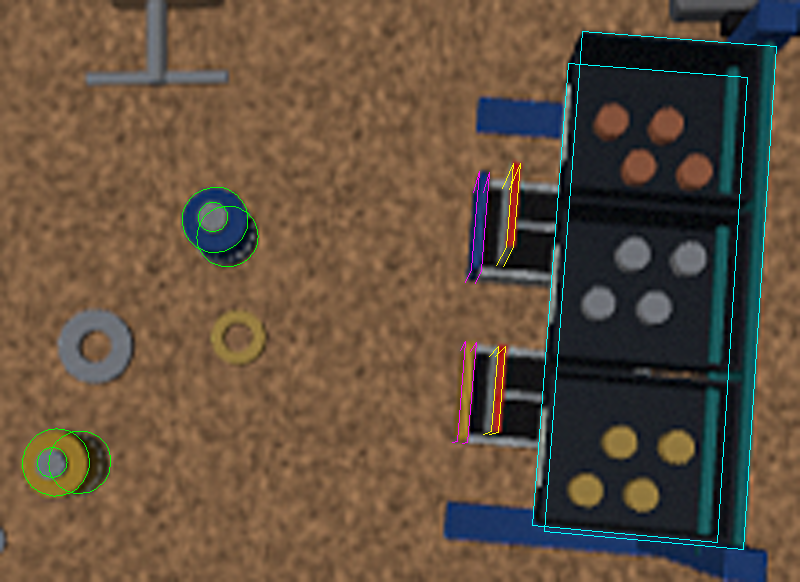

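View pics/sideov.png

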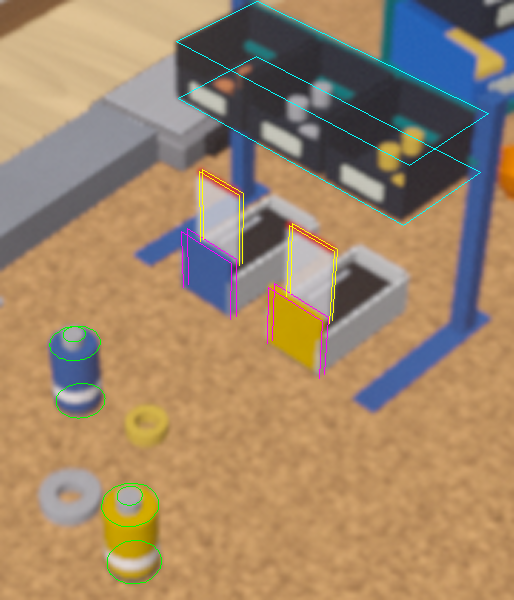

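```bash
cat > plan.py <<'E'
from h import *
th=-1.6703
xs=np.array([np.cos(th),np.sin(th),0]); ys=np.array([-np.sin(th),np.cos(th),0])
CH={"blue":np.array([.62617,-.11269,0]),"yellow":np.array([.49681,-.09979,0])}
CAN={"blue":np.array([.6302,.0929,0]),"yellow":np.array([.4480,.2126,0])}
def Rt(lean,sgn=1):
    l=np.radians(lean); y=-np.cos(l)*np.array([0,0,1])+np.sin(l)*xs; z=sgn*ys; return R.from_matrix(np.c_[np.cross(y,z),y,z])
SG=1
def tcp_for(grasp,Rm): return np.asarray(grasp)+Rm.apply([0,.008,0])
def rows(pt,Rm,n=None,vmax=4.5,wmax=8.0):
    s=state(); p=s["tcp_pos"].copy(); Rc=R.from_quat(s["tool_rot"])
    rv=(Rc.inv()*Rm).as_rotvec(degrees=True); d=np.asarray(pt)-p
    n0=int(np.ceil(max(np.linalg.norm(d)*100/vmax,np.abs(rv).max()/wmax,1e-9)))
    n=n or n0; out=[]
    for i in range(n):
        loc=Rc.inv().apply(d/n)*100; out.append([round(float(v),2) for v in np.r_[loc,rv/n]]); Rc=Rc*R.from_rotvec(rv/n,degrees=True)
    print("n",n,"dist",np.round(d,4),"rv",np.round(rv,1)); print(out)
def st():
    s=state(); Rc=R.from_quat(s["tool_rot"]); g=s["tcp_pos"]-Rc.apply([0,.008,0])
    print("t",round(s["time_s"],2),"tcp",np.round(s["tcp_pos"],4),"grasp",np.round(g,4),"F",np.round(s["force"],2),"gap",round(s["finger_gap"],4),"q",np.round(s["qpos"],2))
    for c in CH: e=g-CH[c]; print(c,"x",round(e@xs*1e3,1),"y",round(e@ys*1e3,1),end=" ")
    print("rv err",np.round((Rc.inv()*Rt(35,SG)).as_rotvec(degrees=True),2))
E
python3 - <<'E'
from plan import *
s=state(); Rc=R.from_quat(s["tool_rot"]); print(Rc.as_matrix().round(3))
for sg in(1,-1): print(sg,(Rc.inv()*Rt(35,sg)).as_rotvec(degrees=True)); 
print(Rt(35,1).as_matrix().round(3))
st()
rows([.25,-.50,.50],Rc)
E
```

```text
[[-0.952 -0.     0.305]
 [-0.305  0.001 -0.952]
 [ 0.    -1.    -0.001]]
1 [ 20.3452017  -64.36020792 -30.95220823]
-1 [ 34.51464316 109.37249782  22.68682646]
[[-0.081 -0.057  0.995]
 [-0.815 -0.571 -0.099]
 [ 0.574 -0.819  0.   ]]
t 0.2 tcp [ 0.1904 -0.595   0.2373] grasp [ 0.1904 -0.595   0.2453] F [-0.24 -0.44 -0.53] gap 0.0913 q [ 1.16  0.43  0.02  1.57 -0.01  1.13 -0.08]
blue x 523.2 y -385.7 yellow x 523.2 y -255.7 rv err [ 20.35 -64.36 -30.95]
n 7 dist [0.0596 0.095  0.2627] rv [0. 0. 0.]
[[-1.22, -3.75, -1.04, 0.0, 0.0, 0.0], [-1.22, -3.75, -1.04, 0.0, 0.0, 0.0], [-1.22, -3.75, -1.04, 0.0, 0.0, 0.0], [-1.22, -3.75, -1.04, 0.0, 0.0, 0.0], [-1.22, -3.75, -1.04, 0.0, 0.0, 0.0], [-1.22, -3.75, -1.04, 0.0, 0.0, 0.0], [-1.22, -3.75, -1.04, 0.0, 0.0, 0.0]]
```

Call:
send_rows --moves '[[[-1.2,-3.8,-1,0,0,0],[-1.2,-3.8,-1,0,0,0],[-1.2,-3.8,-1,0,0,0],[-1.2,-3.8,-1,0,0,0],[-1.2,-3.8,-1,0,0,0],[-1.2,-3.8,-1,0,0,0],[-1.2,-3.8,-1,0,0,0]]]' --fingers 9.18 --force 35

```text
time_s: 0.9
tcp_pos: [0.2482, -0.4992, 0.5052]
tool_rot: [-0.11, 0.704, -0.693, 0.105]
force: [1.2, -1.0, -0.2]
finger_gap: 0.0918
```

```bash
python3 - <<'E'
from plan import *
st()
# arc: mid (.42,-.15,.5) rotation halfway?
rows([.48,.22,.42],Rt(35))
E
```

```text
t 0.9 tcp [ 0.2482 -0.4992  0.5052] grasp [ 0.2483 -0.4993  0.5132] F [ 1.2  -1.04 -0.17] gap 0.0918 q [ 1.01  0.25  0.01  1.2  -0.    1.71 -0.25]
blue x 422.3 y -337.6 yellow x 422.3 y -207.6 rv err [ 21.29 -64.36 -31.26]
n 17 dist [ 0.2318  0.7192 -0.0852] rv [ 21.3 -64.4 -31.3]
[[-2.57, 0.55, -3.62, 1.25, -3.79, -1.84], [-2.82, 0.39, -3.45, 1.25, -3.79, -1.84], [-3.05, 0.22, -3.26, 1.25, -3.79, -1.84], [-3.27, 0.05, -3.06, 1.25, -3.79, -1.84], [-3.46, -0.12, -2.83, 1.25, -3.79, -1.84], [-3.63, -0.3, -2.59, 1.25, -3.79, -1.84], [-3.78, -0.47, -2.34, 1.25, -3.79, -1.84], [-3.91, -0.64, -2.07, 1.25, -3.79, -1.84], [-4.02, -0.81, -1.8, 1.25, -3.79, -1.84], [-4.1, -0.98, -1.51, 1.25, -3.79, -1.84], [-4.15, -1.14, -1.21, 1.25, -3.79, -1.84], [-4.18, -1.3, -0.91, 1.25, -3.79, -1.84], [-4.19, -1.45, -0.6, 1.25, -3.79, -1.84], [-4.17, -1.59, -0.29, 1.25, -3.79, -1.84], [-4.13, -1.73, 0.02, 1.25, -3.79, -1.84], [-4.06, -1.86, 0.33, 1.25, -3.79, -1.84], [-3.96, -1.97, 0.63, 1.25, -3.79, -1.84]]
```

Call:
send_rows --moves '[[[-2.6,0.5,-3.6,1.25,-3.8,-1.85],[-2.8,0.3,-3.4,1.25,-3.8,-1.85],[-3.0,0.1,-3.2,1.25,-3.8,-1.85],[-3.3,0,-3.0,1.25,-3.8,-1.85],[-3.5,-0.2,-2.8,1.25,-3.8,-1.85],[-3.6,-0.4,-2.6,1.25,-3.8,-1.85],[-3.8,-0.5,-2.3,1.25,-3.8,-1.85],[-3.9,-0.7,-2.0,1.25,-3.8,-1.85],[-4.0,-0.9,-1.8,1.25,-3.8,-1.85]]]'

```text
time_s: 1.8
tcp_pos: [0.3726, -0.1125, 0.4678]
tool_rot: [0.401, -0.537, 0.71, -0.218]
force: [1.3, 0.2, -0.9]
finger_gap: 0.0918
```

```bash
python3 - <<'E'
from plan import *
st()
rows([.55,.20,.38],Rt(35))
E
```

```text
t 1.8 tcp [ 0.3726 -0.1125  0.4678] grasp [ 0.3736 -0.1099  0.4753] F [ 1.29  0.16 -0.87] gap 0.0918 q [ 0.41  0.01 -0.54  1.62  0.32  1.68 -0.78]
blue x 22.3 y -251.6 yellow x 22.3 y -121.6 rv err [  8.89 -29.78 -13.37]
n 9 dist [ 0.1774  0.3125 -0.0878] rv [  8.9 -29.8 -13.4]
[[-4.05, -0.47, -0.56, 0.99, -3.31, -1.49], [-4.06, -0.58, -0.31, 0.99, -3.31, -1.49], [-4.05, -0.69, -0.07, 0.99, -3.31, -1.49], [-4.03, -0.79, 0.18, 0.99, -3.31, -1.49], [-3.99, -0.89, 0.42, 0.99, -3.31, -1.49], [-3.93, -0.98, 0.67, 0.99, -3.31, -1.49], [-3.86, -1.07, 0.91, 0.99, -3.31, -1.49], [-3.77, -1.15, 1.15, 0.99, -3.31, -1.49], [-3.67, -1.23, 1.39, 0.99, -3.31, -1.49]]
```

Call:
send_rows --moves '[[[-4.05,-0.5,-0.55,1,-3.3,-1.5],[-4.05,-0.6,-0.3,1,-3.3,-1.5],[-4.05,-0.7,-0.1,1,-3.3,-1.5],[-4.0,-0.8,0.2,1,-3.3,-1.5],[-4.0,-0.9,0.4,1,-3.3,-1.5],[-3.9,-1.0,0.7,1,-3.3,-1.5],[-3.9,-1.1,0.9,1,-3.3,-1.5],[-3.8,-1.2,1.2,1,-3.3,-1.5],[-3.7,-1.2,1.4,1,-3.3,-1.5]]]'

```text
time_s: 2.7
tcp_pos: [0.5528, 0.2159, 0.3758]
tool_rot: [0.616, -0.346, 0.643, -0.296]
force: [1.4, -0.8, -0.7]
finger_gap: 0.092
```

```bash
python3 - <<'E'
from plan import *
st()
Rm=Rt(35); g=CAN["blue"]+[0,0,.064]; a=Rm.apply([0,1,0])
rows(tcp_for(g-.12*a,Rm),Rm)
E
```

```text
t 2.7 tcp [0.5528 0.2159 0.3758] grasp [0.5531 0.2205 0.3823] F [ 1.37 -0.82 -0.65] gap 0.092 q [-0.37  0.63 -0.65  1.18  0.69  1.99 -1.  ]
blue x -324.3 y -105.8 yellow x -324.3 y 24.2 rv err [-0.67  0.83  0.91]
n 6 dist [ 0.0838 -0.059  -0.2201] rv [-0.7  0.8  0.9]
[[-1.45, 3.48, 1.47, -0.11, 0.14, 0.15], [-1.44, 3.48, 1.47, -0.11, 0.14, 0.15], [-1.44, 3.48, 1.47, -0.11, 0.14, 0.15], [-1.43, 3.48, 1.48, -0.11, 0.14, 0.15], [-1.43, 3.48, 1.48, -0.11, 0.14, 0.15], [-1.42, 3.49, 1.48, -0.11, 0.14, 0.15]]
```

Call:
send_rows --moves '[[[-1.4,3.5,1.5,0,0.1,0.1],[-1.4,3.5,1.5,-0.1,0.1,0.1]]]'

```text
time_s: 2.9
tcp_pos: [0.5802, 0.208, 0.3]
tool_rot: [0.617, -0.345, 0.639, -0.303]
force: [0.4, -0.4, 0.1]
finger_gap: 0.0918
```

```bash
cat > go.py <<'E'
from plan import *
import sys
st()
E
python3 - <<'E'
from plan import *
st()
Rm=Rt(35); g=CAN["blue"]+[0,0,.064]; a=Rm.apply([0,1,0])
rows(tcp_for(g-.12*a,Rm),Rm)
E
```

```text
t 2.9 tcp [0.5802 0.208  0.3   ] grasp [0.5805 0.2126 0.3065] F [ 0.35 -0.39  0.08] gap 0.0918 q [-0.34  0.69 -0.64  1.25  0.72  1.86 -1.03]
blue x -319.2 y -77.8 yellow x -319.2 y 52.2 rv err [-1.09  1.57  0.4 ]
n 4 dist [ 0.0564 -0.0512 -0.1442] rv [-1.1  1.6  0.4]
[[-1.12, 3.62, 1.49, -0.27, 0.39, 0.1], [-1.13, 3.62, 1.5, -0.27, 0.39, 0.1], [-1.13, 3.61, 1.51, -0.27, 0.39, 0.1], [-1.14, 3.61, 1.52, -0.27, 0.39, 0.1]]
```

Good: joint 6 comes off its limit when lower.

Call:
send_rows --moves '[[[-1.1,3.6,1.5,-0.3,0.4,0.1],[-1.1,3.6,1.5,-0.3,0.4,0.1],[-1.1,3.6,1.5,-0.3,0.4,0.1],[-1.1,3.6,1.5,-0.3,0.4,0.1],[0,0,0,0,0,0]]]'

```text
time_s: 3.4
tcp_pos: [0.6371, 0.1533, 0.144]
tool_rot: [0.613, -0.357, 0.641, -0.292]
force: [-0.6, -1.7, -0.5]
finger_gap: 0.0918
```

```bash
python3 - <<'E'
from plan import *
st()
Rm=Rt(35); g=CAN["blue"]+[0,0,.064]; a=Rm.apply([0,1,0])
rows(tcp_for(g,Rm),Rm,6)
for n,(x0,x1,y0,y1) in {"top":(180,400,115,275),"side":(160,360,180,330)}.items():
    im=vision.get_image(n)
    c=im["frame"][y0:y1,x0:x1,::-1]; k=min(800/(x1-x0),600/(y1-y0)); 
    cv2.imwrite(f"pics/{n}1.png",cv2.resize(c,None,fx=k,fy=k,interpolation=cv2.INTER_CUBIC))
E
```

```text
t 3.4 tcp [0.6371 0.1533 0.144 ] grasp [0.6376 0.1579 0.1505] F [-0.63 -1.72 -0.48] gap 0.0918 q [-0.25  0.86 -0.59  1.33  0.8   1.64 -1.07]
blue x -270.4 y -15.5 yellow x -270.4 y 114.5 rv err [0.41 0.24 0.29]
n 6 dist [-0.0073 -0.065  -0.0865] rv [0.4 0.2 0.3]
[[0.06, 1.81, -0.0, 0.07, 0.04, 0.05], [0.06, 1.81, -0.0, 0.07, 0.04, 0.05], [0.06, 1.81, -0.01, 0.07, 0.04, 0.05], [0.06, 1.81, -0.01, 0.07, 0.04, 0.05], [0.06, 1.81, -0.01, 0.07, 0.04, 0.05], [0.06, 1.81, -0.01, 0.07, 0.04, 0.05]]
```

View pics/top1.png

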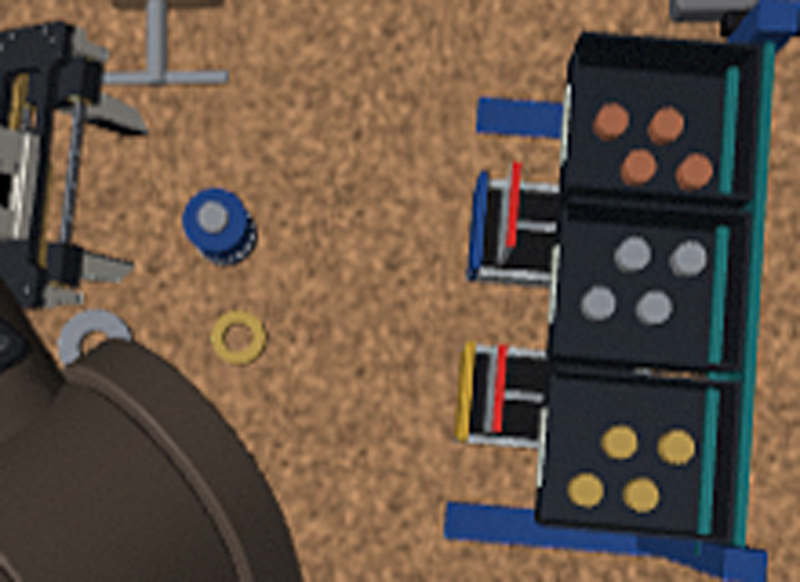

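View pics/side1.png

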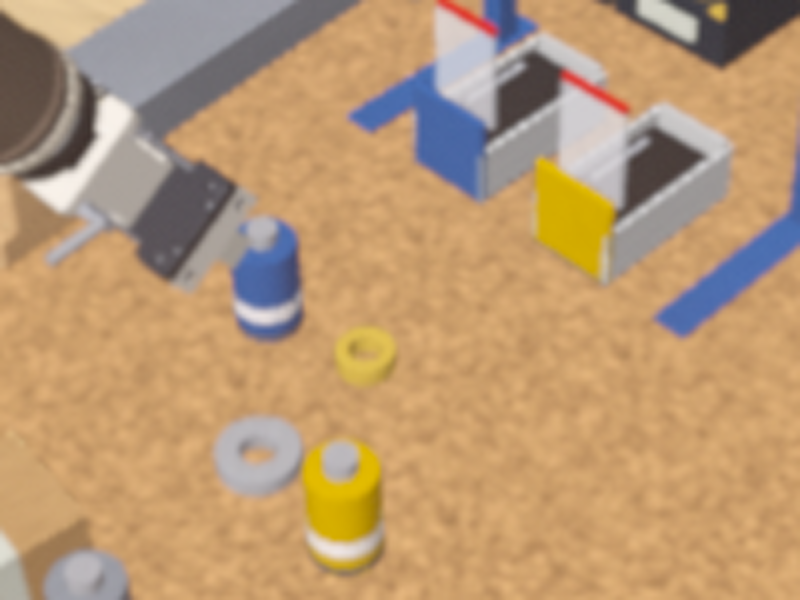

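The picture shows open jaws with fingertips at about (145,125) and (130,268) in the zoom, straddling the blue canister's line. I'll slide in along the finger axis.

Call:
send_rows --moves '[[[0.05,1.8,0,0,0,0],[0.05,1.8,0,0,0,0],[0.05,1.8,0,0.1,0,0],[0.05,1.8,0,0.1,0.1,0.1],[0.05,1.8,0,0.1,0.1,0.1],[0.05,1.8,0,0.1,0,0.1],[0,0,0,0,0,0]]]'

```text
time_s: 4.2
tcp_pos: [0.6299, 0.0953, 0.0636]
tool_rot: [0.606, -0.357, 0.643, -0.304]
force: [0.2, -0.5, -0.4]
finger_gap: 0.0921
```

```bash
python3 - <<'E'
from plan import *
st()
Rm=Rt(35); g=CAN["blue"]+[0,0,.064]
rows(tcp_for(g,Rm),Rm)
im=vision.get_image("side"); c=im["frame"][180:330,160:360,::-1]; cv2.imwrite("pics/side2.png",cv2.resize(c,None,fx=4,fy=4,interpolation=cv2.INTER_CUBIC))
E
```

```text
t 4.2 tcp [0.6299 0.0953 0.0636] grasp [0.6303 0.0998 0.0702] F [ 0.16 -0.53 -0.43] gap 0.0921 q [-0.17  0.88 -0.58  1.5   0.87  1.45 -1.14]
blue x -211.8 y -17.0 yellow x -211.8 y 113.0 rv err [-0.86  0.09 -0.81]
n 1 dist [-0.0002 -0.0069 -0.0061] rv [-0.9  0.1 -0.8]
[[0.23, 0.9, 0.04, -0.86, 0.09, -0.81]]
```

View pics/side2.png

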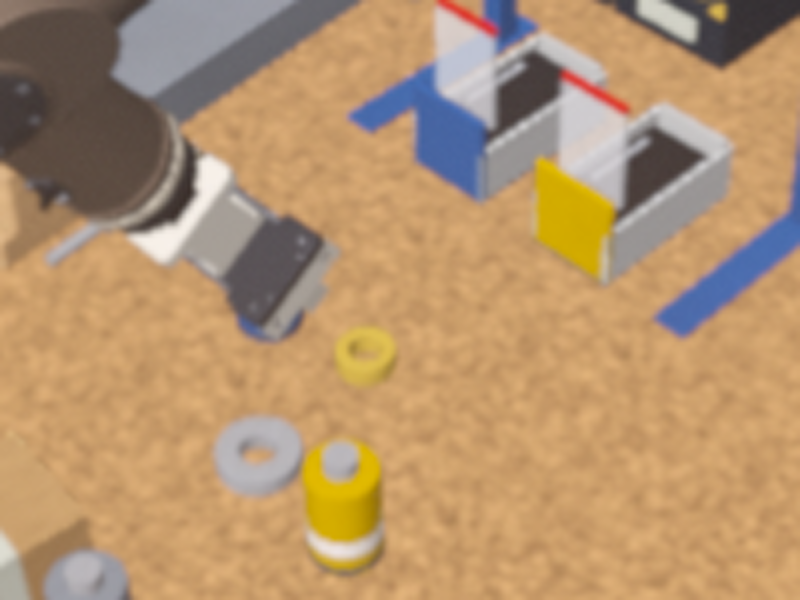

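Call:
send_rows --moves '[[[0.2,0.9,0,-0.9,0.1,-0.8],[0,0,0,0,0,0]]]'

```text
time_s: 4.45
tcp_pos: [0.6303, 0.0911, 0.0598]
tool_rot: [0.609, -0.358, 0.643, -0.296]
force: [0.2, -0.1, -0.5]
finger_gap: 0.0917
```

```bash
python3 go.py
```

```text
t 4.45 tcp [0.6303 0.0911 0.0598] grasp [0.6307 0.0957 0.0663] F [ 0.2  -0.07 -0.47] gap 0.0917 q [-0.17  0.9  -0.57  1.49  0.87  1.46 -1.14]
blue x -207.8 y -16.2 yellow x -207.8 y 113.8 rv err [-0.09 -0.04 -0.14]
```

Call:
send_rows --moves '[[[0,0,0,0,0,0],[0,0,0,0,0,0],[0,0,0,0,0,0],[0,0,0,0,0,0],[0,0,0,0,0,0],[0,0,0,0,0,0]]]' --fingers 4 --force 35

```text
time_s: 5.05
tcp_pos: [0.631, 0.0939, 0.0611]
tool_rot: [0.609, -0.358, 0.643, -0.298]
force: [1.0, 1.0, -1.7]
finger_gap: 0.0493
```

```bash
python3 go.py
```

```text
t 5.05 tcp [0.631  0.0939 0.0611] grasp [0.6314 0.0984 0.0677] F [ 1.03  1.03 -1.68] gap 0.0493 q [-0.17  0.89 -0.57  1.49  0.87  1.46 -1.14]
blue x -210.6 y -15.8 yellow x -210.6 y 114.2 rv err [-0.24 -0.01 -0.3 ]
```

```bash
python3 - <<'E'
from plan import *
s=state(); Rm=Rt(35); rows(s["tcp_pos"]+[0,0,.06],Rm,5)
E
```

```text
n 5 dist [0.   0.   0.06] rv [-0.2 -0.  -0.3]
[[0.68, -0.99, 0.0, -0.05, -0.0, -0.06], [0.68, -0.99, 0.0, -0.05, -0.0, -0.06], [0.69, -0.99, 0.0, -0.05, -0.0, -0.06], [0.69, -0.98, 0.0, -0.05, -0.0, -0.06], [0.69, -0.98, 0.0, -0.05, -0.0, -0.06]]
```

Call:
send_rows --moves '[[[0.7,-1,0,0,0,0],[0.7,-1,0,0,0,0],[0.7,-1,0,-0.1,0,-0.1],[0.7,-1,0,0,0,-0.1],[0.7,-1,0,0,0,0],[0,0,0,0,0,0]]]'

```text
time_s: 5.65
tcp_pos: [0.6308, 0.0941, 0.1283]
tool_rot: [0.609, -0.357, 0.643, -0.297]
force: [0.8, -0.1, -1.9]
finger_gap: 0.0494
```

```bash
python3 - <<'E'
from plan import *
st()
Rm=Rt(35)
# canister offset in xs: canister at CAN, assumed
# target: canister centre at x=-60, y=0 , bottom z=.100
g=CH["blue"]+xs*(-.065)+[0,0,.067+.100]; rows(tcp_for(g,Rm),Rm)
im=vision.get_image("side"); c=im["frame"][150:330,120:360,::-1]; cv2.imwrite("pics/side3.png",cv2.resize(c,None,fx=3.33,fy=3.33,interpolation=cv2.INTER_CUBIC))
E
```

```text
t 5.65 tcp [0.6308 0.0941 0.1283] grasp [0.6313 0.0986 0.1348] F [ 0.76 -0.14 -1.92] gap 0.0494 q [-0.17  0.82 -0.59  1.45  0.83  1.54 -1.07]
blue x -210.8 y -15.9 yellow x -210.8 y 114.1 rv err [-0.15 -0.02 -0.17]
n 4 dist [ 0.0013 -0.1466  0.0322] rv [-0.2 -0.  -0.2]
[[3.45, 1.42, 0.39, -0.04, -0.01, -0.04], [3.45, 1.42, 0.4, -0.04, -0.01, -0.04], [3.45, 1.43, 0.4, -0.04, -0.01, -0.04], [3.45, 1.43, 0.4, -0.04, -0.01, -0.04]]
```

View pics/side3.png

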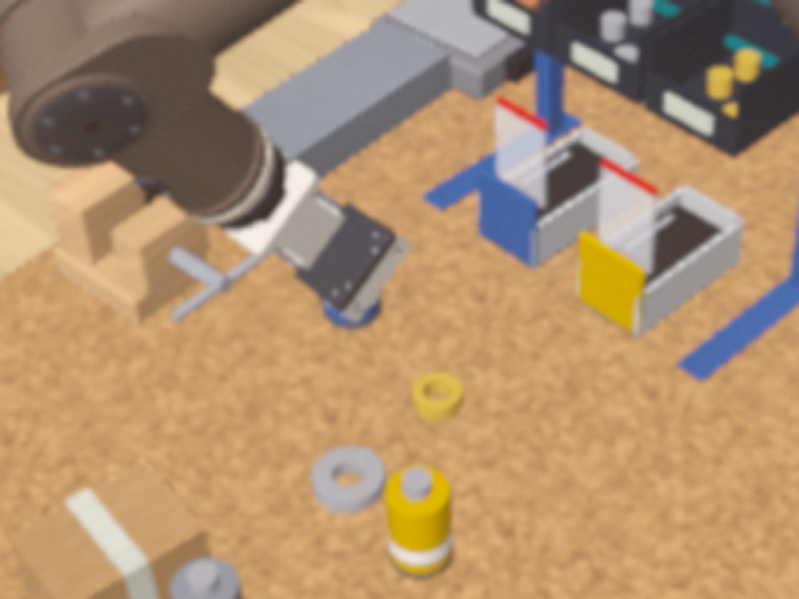

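Blue is lifted and hangs in the jaws. Next I'll move it to the front of the lip.

Call:
send_rows --moves '[[[2.3,0.5,0.25,0,0,0],[2.3,0.9,0.25,-0.1,0,-0.1],[2.3,0.9,0.25,0,0,0],[2.3,1,0.25,0,0,0],[2.3,1.2,0.3,0,0,-0.1],[2.3,1.2,0.3,0,0,0],[0,0,0,0,0,0]]]'

```text
time_s: 6.4
tcp_pos: [0.6304, -0.0576, 0.1568]
tool_rot: [0.613, -0.357, 0.641, -0.294]
force: [-0.2, -1.2, -2.0]
finger_gap: 0.0491
```

```bash
python3 - <<'E'
from plan import *
st()
Rm=Rt(35)
for n,(x0,x1,y0,y1) in {"top":(240,400,125,245),"side":(210,370,150,270)}.items():
    im=vision.get_image(n); c=im["frame"][y0:y1,x0:x1,::-1]
    cv2.imwrite(f"pics/{n}4.png",cv2.resize(c,None,fx=5,fy=5,interpolation=cv2.INTER_CUBIC))
E
```

```text
t 6.4 tcp [ 0.6304 -0.0576  0.1568] grasp [ 0.6308 -0.053   0.1634] F [-0.21 -1.22 -2.  ] gap 0.0491 q [ 0.05  0.72 -0.58  1.57  0.88  1.45 -0.91]
blue x -59.9 y -1.3 yellow x -59.9 y 128.7 rv err [0.17 0.33 0.12]
```

View pics/side4.png

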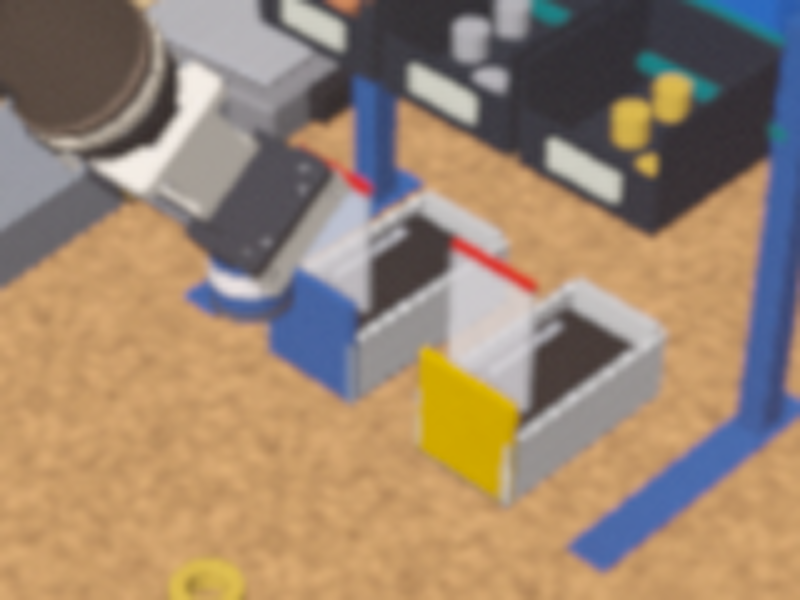

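View pics/top4.png

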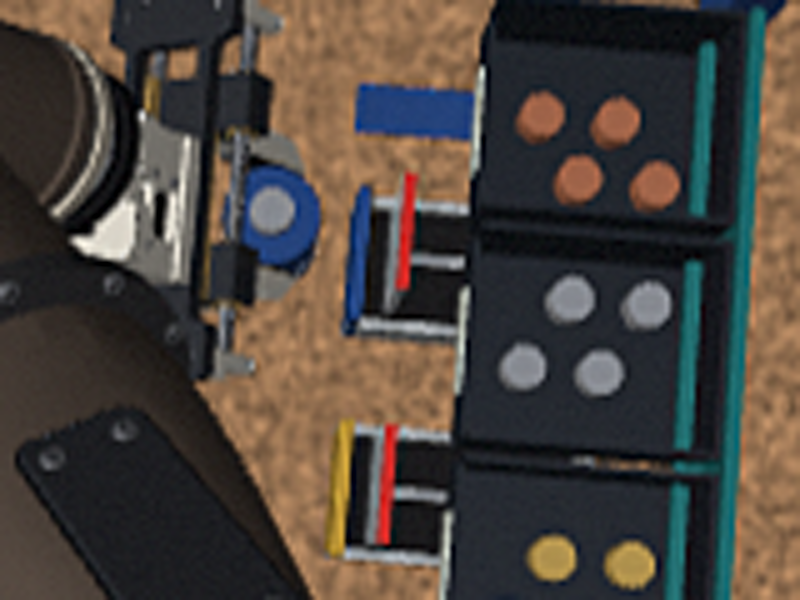

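Side: canister with its white band at about (250,285), clearly above and in front of the blue lip. Top: nut centre at about (271,210), pusher's red edge from (412,175) to (404,288).

```bash
python3 - <<'E'
from plan import *
T=np.load("top.npy",allow_pickle=True).item()
u=lambda p:((p[0]+.5)/5-.5+240,(p[1]+.5)/5-.5+125)
for p,z in(((271,210),.188),((411,175),.154),((403,288),.154),((408,232),.154)):
    X=onz(T,u(p),z)-CH["blue"]; print(np.round(X@xs*1e3,1),np.round(X@ys*1e3,1))
E
```

```text
-55.0 -1.1
15.0 29.7
15.5 -29.0
15.8 0.1
```

```bash
python3 - <<'E'
from plan import *
Rm=Rt(35); g=CH["blue"]+xs*(.027)+[0,0,.163]; rows(tcp_for(g,Rm),Rm,8)
E
```

```text
n 8 dist [-0.0073 -0.091   0.0003] rv [ 0.1  0.6 -0.1]
[[0.94, 0.65, 0.01, 0.01, 0.07, -0.01], [0.94, 0.65, 0.02, 0.01, 0.07, -0.01], [0.94, 0.65, 0.02, 0.01, 0.07, -0.01], [0.94, 0.65, 0.02, 0.01, 0.07, -0.01], [0.94, 0.65, 0.02, 0.01, 0.07, -0.01], [0.94, 0.65, 0.02, 0.01, 0.07, -0.01], [0.94, 0.65, 0.02, 0.01, 0.07, -0.01], [0.94, 0.65, 0.02, 0.01, 0.07, -0.01]]
```

Call:
send_rows --moves '[[[0.95,0.65,0,0,0.1,0],[0.95,0.65,0,0,0.1,0],[0.95,0.65,0,0,0.1,0],[0.95,0.65,0,0,0.1,0],[0,0,0,0,0,0]]]'

```text
time_s: 7.0
tcp_pos: [0.6256, -0.0994, 0.1551]
tool_rot: [0.612, -0.357, 0.64, -0.297]
force: [0.1, 2.1, -1.9]
finger_gap: 0.0493
```

```bash
python3 go.py; python3 - <<'E'
from plan import *
Rm=Rt(35); g=CH["blue"]+xs*(.027)+[0,0,.163]; rows(tcp_for(g,Rm),Rm,5)
E
```

```text
t 7.0 tcp [ 0.6256 -0.0994  0.1551] grasp [ 0.626  -0.0948  0.1617] F [ 0.12  2.1  -1.89] gap 0.0493 q [ 0.12  0.7  -0.57  1.61  0.9   1.4  -0.87]
blue x -17.8 y -1.9 yellow x -17.8 y 128.1 rv err [ 0.01  0.39 -0.2 ]
n 5 dist [-0.0025 -0.0448  0.0013] rv [ 0.   0.4 -0.2]
[[0.75, 0.49, 0.03, 0.0, 0.08, -0.04], [0.75, 0.49, 0.03, 0.0, 0.08, -0.04], [0.75, 0.49, 0.04, 0.0, 0.08, -0.04], [0.75, 0.49, 0.04, 0.0, 0.08, -0.04], [0.75, 0.49, 0.04, 0.0, 0.08, -0.04]]
```

Pusher contact came at 12 mm as expected, so the calibration is confirmed.

Call:
send_rows --moves '[[[0.8,0.5,0,0,0.1,0],[0.8,0.5,0,0,0.1,0],[0.8,0.5,0,0,0.1,0],[0.8,0.5,0,0,0.1,0],[0.8,0.5,0,0,0,0],[0,0,0,0,0,0]]]'

```text
time_s: 7.6
tcp_pos: [0.6221, -0.1355, 0.1554]
tool_rot: [0.608, -0.36, 0.638, -0.305]
force: [0.2, 3.2, -1.6]
finger_gap: 0.0495
```

```bash
python3 go.py; python3 - <<'E'
from plan import *
Rm=Rt(35); g=CH["blue"]+xs*(.027)+[0,0,.143]; rows(tcp_for(g,Rm),Rm,4)
for n,(x0,x1,y0,y1) in {"top":(240,400,125,245),"side":(210,370,150,270)}.items():
    im=vision.get_image(n); c=im["frame"][y0:y1,x0:x1,::-1]
    cv2.imwrite(f"pics/{n}5.png",cv2.resize(c,None,fx=5,fy=5,interpolation=cv2.INTER_CUBIC))
E
```

```text
t 7.6 tcp [ 0.6221 -0.1355  0.1554] grasp [ 0.6225 -0.1311  0.162 ] F [ 0.18  3.19 -1.56] gap 0.0495 q [ 0.19  0.68 -0.57  1.64  0.91  1.35 -0.83]
blue x 18.7 y -1.9 yellow x 18.7 y 128.1 rv err [-0.36  0.53 -1.23]
n 4 dist [ 0.001  -0.0086 -0.0189] rv [-0.4  0.5 -1.2]
[[-0.09, 0.51, 0.04, -0.09, 0.13, -0.31], [-0.09, 0.51, 0.04, -0.09, 0.13, -0.31], [-0.09, 0.51, 0.04, -0.09, 0.13, -0.31], [-0.1, 0.51, 0.04, -0.09, 0.13, -0.31]]
```

View pics/side5.png

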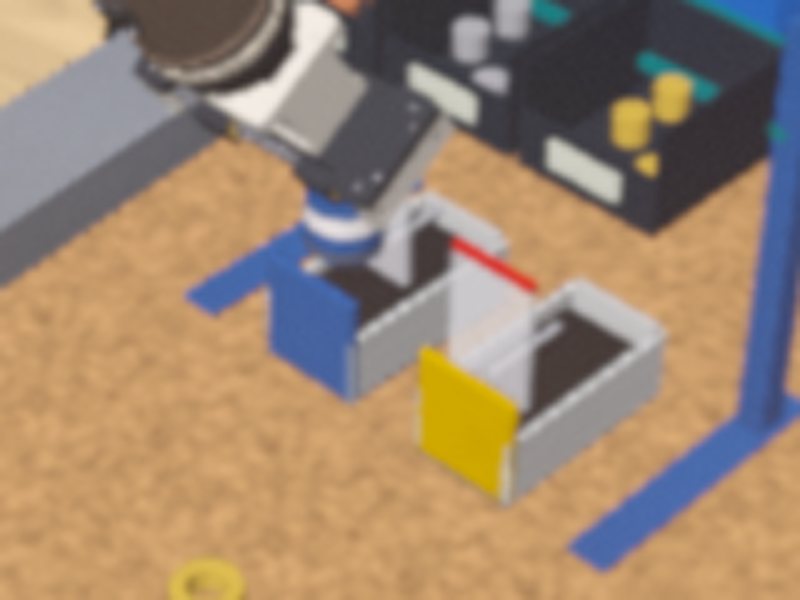

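View pics/top5.png

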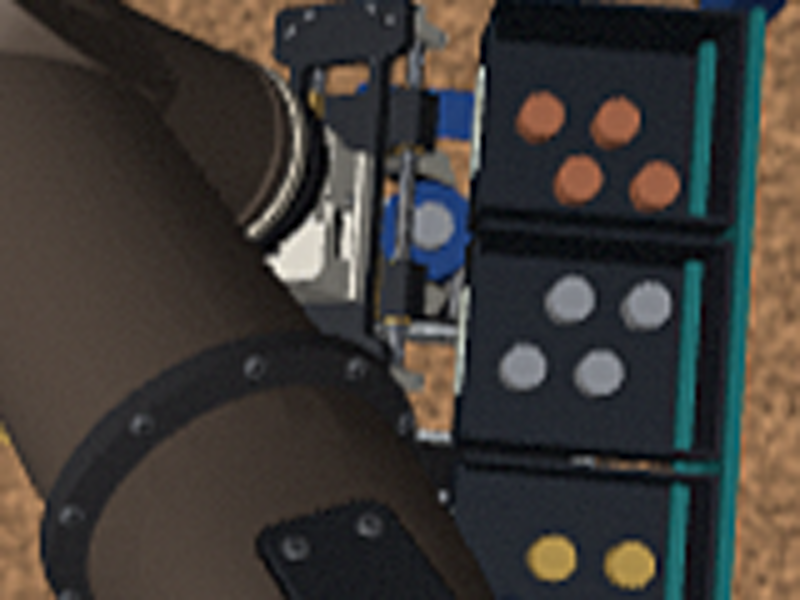

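Call:
send_rows --moves '[[[0.8,0.4,0,-0.1,0.2,-0.8],[0.4,0.3,0.1,-0.2,0.3,-0.5],[0.1,0,0,0,0,0]]]'

```text
time_s: 8.0
tcp_pos: [0.6227, -0.1444, 0.156]
tool_rot: [0.611, -0.356, 0.641, -0.298]
force: [0.7, 3.5, -4.7]
finger_gap: 0.0492
```

```bash
python3 go.py; python3 - <<'E'
from plan import *
Rm=Rt(35); g=CH["blue"]+xs*(.0255)+[0,0,.143]; rows(tcp_for(g,Rm),Rm,4)
for n,(x0,x1,y0,y1) in {"top":(240,400,125,245),"side":(0,560,0,420)}.items():
    im=vision.get_image(n); c=im["frame"][y0:y1,x0:x1,::-1]; k=800/(x1-x0)
    cv2.imwrite(f"pics/{n}6.png",cv2.resize(c,None,fx=k,fy=k,interpolation=cv2.INTER_CUBIC))
E
```

```text
t 8.0 tcp [ 0.6227 -0.1444  0.156 ] grasp [ 0.6231 -0.1399  0.1625] F [ 0.69  3.52 -4.68] gap 0.0492 q [ 0.19  0.68 -0.56  1.64  0.92  1.36 -0.83]
blue x 27.4 y -0.4 yellow x 27.3 y 129.6 rv err [-0.24  0.3  -0.22]
n 4 dist [ 0.0005  0.0018 -0.0195] rv [-0.2  0.3 -0.2]
[[-0.32, 0.37, 0.01, -0.06, 0.07, -0.06], [-0.32, 0.37, 0.01, -0.06, 0.07, -0.06], [-0.32, 0.37, 0.01, -0.06, 0.07, -0.06], [-0.32, 0.37, 0.01, -0.06, 0.07, -0.06]]
```

View pics/side6.png

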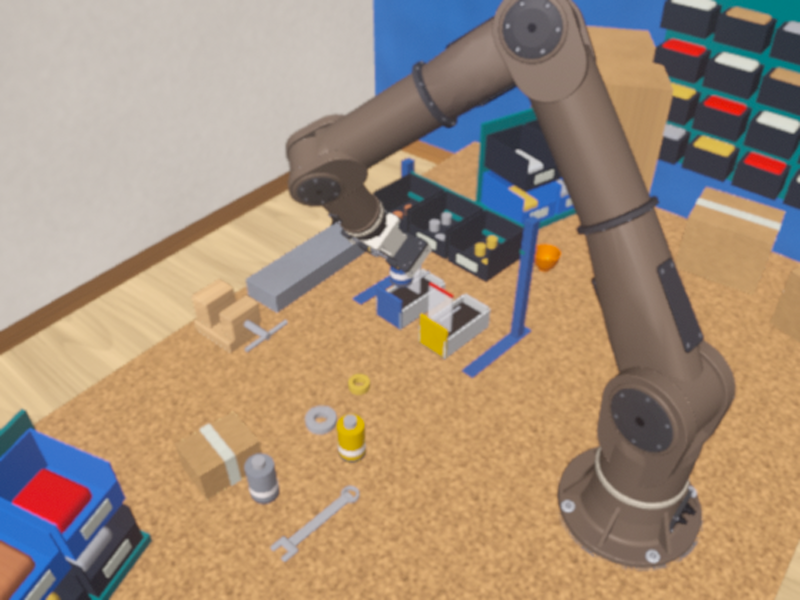

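View pics/top6.png

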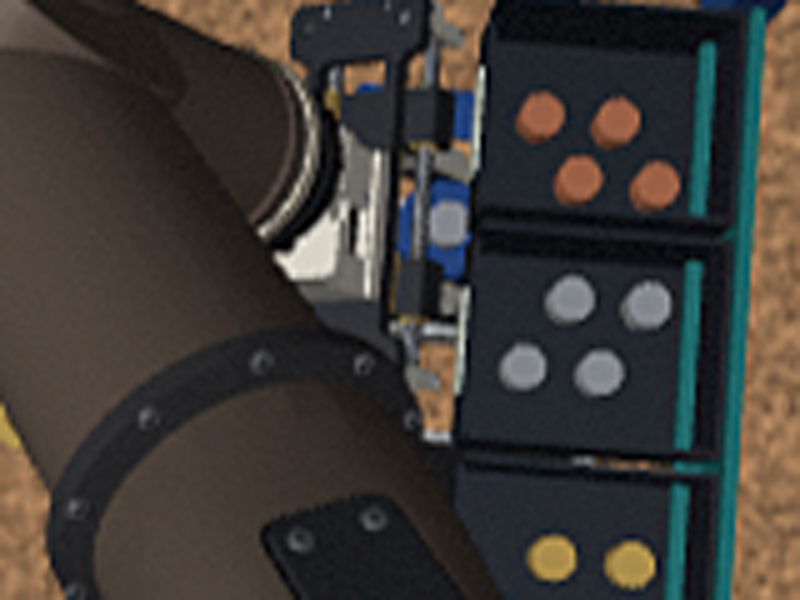

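The side view shows the forearm well above the bins and the canister behind the blue lip; the top view shows the nut at about (448,222).

```bash
python3 go.py; python3 - <<'E'
from plan import *
T=np.load("top.npy",allow_pickle=True).item()
u=lambda p:((p[0]+.5)/5-.5+240,(p[1]+.5)/5-.5+125)
X=onz(T,u((448,222)),.187)-CH["blue"]; print(np.round(X@xs*1e3,1),np.round(X@ys*1e3,1))
E
```

```text
t 8.1 tcp [ 0.6226 -0.1444  0.1561] grasp [ 0.6231 -0.1398  0.1627] F [ 1.06  5.58 -3.51] gap 0.0494 q [ 0.19  0.68 -0.56  1.64  0.92  1.36 -0.83]
blue x 27.3 y -0.4 yellow x 27.3 y 129.6 rv err [-0.25  0.3  -0.24]
32.7 0.4
```

Call:
send_rows --moves '[[[-0.4,0.57,0,0,0.1,-0.1],[-0.4,0.57,0,-0.1,0.1,-0.1],[-0.4,0.57,0,-0.1,0.1,-0.1],[-0.3,0.5,0,0,0,0],[0,0,0,0,0,0]]]'

```text
time_s: 8.6
tcp_pos: [0.6235, -0.1439, 0.1273]
tool_rot: [0.61, -0.356, 0.643, -0.295]
force: [0.2, 3.6, -2.8]
finger_gap: 0.0495
```

```bash
python3 go.py; python3 - <<'E'
from plan import *
Rm=Rt(35); g=CH["blue"]+xs*(.025)+[0,0,.123]; rows(tcp_for(g,Rm),Rm,4)
E
```

```text
t 8.6 tcp [ 0.6235 -0.1439  0.1273] grasp [ 0.6239 -0.1394  0.1339] F [ 0.17  3.63 -2.85] gap 0.0495 q [ 0.17  0.72 -0.55  1.66  0.94  1.33 -0.88]
blue x 26.8 y 0.4 yellow x 26.7 y 130.4 rv err [-0.15 -0.02  0.06]
n 4 dist [-0.0002  0.0018 -0.0109] rv [-0.1 -0.   0.1]
[[-0.19, 0.2, -0.01, -0.04, -0.0, 0.01], [-0.19, 0.2, -0.01, -0.04, -0.0, 0.01], [-0.19, 0.2, -0.01, -0.04, -0.0, 0.01], [-0.19, 0.2, -0.01, -0.04, -0.0, 0.01]]
```

Call:
send_rows --moves '[[[-0.15,0.2,0,0,0,0],[-0.15,0.2,0,0,0,0],[-0.15,0.2,0,-0.1,0,0],[-0.15,0.2,0,0,0,0]]]'

```text
time_s: 9.0
tcp_pos: [0.6238, -0.1437, 0.117]
tool_rot: [0.61, -0.357, 0.643, -0.295]
force: [0.0, 3.2, -1.4]
finger_gap: 0.0498
```

```bash
python3 go.py
```

```text
t 9.0 tcp [ 0.6238 -0.1437  0.117 ] grasp [ 0.6243 -0.1391  0.1235] F [ 0.05  3.16 -1.4 ] gap 0.0498 q [ 0.17  0.73 -0.55  1.66  0.95  1.32 -0.89]
blue x 26.5 y 0.7 yellow x 26.5 y 130.7 rv err [-0.07 -0.05  0.06]
```

Call:
send_rows --moves '[[[-0.12,0.18,0,0,0,0],[-0.12,0.18,0,0,0,0]]]'

```text
time_s: 9.2
tcp_pos: [0.6239, -0.1438, 0.1124]
tool_rot: [0.61, -0.357, 0.643, -0.295]
force: [1.0, 4.1, -1.0]
finger_gap: 0.0492
```

Call:
send_rows --moves '[[[-0.12,0.18,0,0,0,0],[-0.12,0.18,0,0,0,0]]]'

```text
time_s: 9.4
tcp_pos: [0.624, -0.1439, 0.1078]
tool_rot: [0.61, -0.357, 0.643, -0.295]
force: [0.8, 3.9, -1.0]
finger_gap: 0.0494
```

```bash
python3 go.py
```

```text
t 9.4 tcp [ 0.624  -0.1439  0.1078] grasp [ 0.6244 -0.1394  0.1144] F [ 0.78  3.86 -0.97] gap 0.0494 q [ 0.17  0.74 -0.54  1.67  0.96  1.31 -0.9 ]
blue x 26.7 y 0.9 yellow x 26.7 y 130.9 rv err [-0.09 -0.07  0.06]
```

Call:
send_rows --moves '[[[-0.12,0.18,0,0,0,0],[-0.12,0.18,0,0,0,0]]]'

```text
time_s: 9.6
tcp_pos: [0.624, -0.1442, 0.105]
tool_rot: [0.61, -0.356, 0.644, -0.294]
force: [-8.7, 9.3, 27.8]
finger_gap: 0.049
```

Call:
send_rows --moves '[[[-0.12,0.18,0,0,0,0],[-0.12,0.18,0,0,0,0]]]'

```text
time_s: 9.8
tcp_pos: [0.6239, -0.1441, 0.1051]
tool_rot: [0.61, -0.355, 0.646, -0.293]
force: [-6.3, 8.1, 15.8]
finger_gap: 0.0495
```

```bash
python3 go.py
```

```text
t 9.8 tcp [ 0.6239 -0.1441  0.1051] grasp [ 0.6243 -0.1395  0.1116] F [-6.25  8.14 15.76] gap 0.0495 q [ 0.16  0.74 -0.54  1.67  0.97  1.31 -0.92]
blue x 26.8 y 0.8 yellow x 26.8 y 130.8 rv err [-0.18 -0.22  0.43]
```

Firm contact: the riser is at about 44 mm. I'll back off a touch and slide out to the lip.

Call:
send_rows --moves '[[[0.12,-0.17,0,0,0,0.3],[0,0,0,0,0,0]]]'

```text
time_s: 10.0
tcp_pos: [0.6238, -0.1436, 0.1075]
tool_rot: [0.609, -0.356, 0.645, -0.295]
force: [0.6, 3.2, -0.6]
finger_gap: 0.0494
```

```bash
python3 go.py; python3 - <<'E'
from plan import *
Rm=Rt(35); s=state(); g=CH["blue"]+xs*(.020)+[0,0,.1132]; rows(tcp_for(g,Rm),Rm,4)
E
```

```text
t 10.0 tcp [ 0.6238 -0.1436  0.1075] grasp [ 0.6242 -0.1391  0.1141] F [ 0.64  3.23 -0.6 ] gap 0.0494 q [ 0.17  0.74 -0.54  1.67  0.96  1.31 -0.91]
blue x 26.4 y 0.7 yellow x 26.4 y 130.7 rv err [-0.22 -0.22  0.11]
n 4 dist [-0.0001  0.0065 -0.0009] rv [-0.2 -0.2  0.1]
[[-0.14, -0.07, -0.02, -0.05, -0.06, 0.03], [-0.14, -0.07, -0.02, -0.05, -0.06, 0.03], [-0.14, -0.07, -0.02, -0.05, -0.06, 0.03], [-0.14, -0.07, -0.02, -0.05, -0.06, 0.03]]
```

Call:
send_rows --moves '[[[-0.14,-0.09,0,-0.1,-0.1,0],[-0.14,-0.09,0,-0.1,-0.1,0],[-0.14,-0.09,0,0,0,0]]]'

```text
time_s: 10.3
tcp_pos: [0.6243, -0.1392, 0.1069]
tool_rot: [0.611, -0.357, 0.643, -0.294]
force: [0.3, 4.0, -2.2]
finger_gap: 0.0496
```

```bash
python3 go.py
```

```text
t 10.3 tcp [ 0.6243 -0.1392  0.1069] grasp [ 0.6248 -0.1346  0.1134] F [ 0.32  3.97 -2.16] gap 0.0496 q [ 0.16  0.74 -0.54  1.66  0.96  1.32 -0.91]
blue x 22.0 y 0.8 yellow x 22.0 y 130.8 rv err [ 0.03 -0.04  0.15]
```

Call:
send_rows --moves '[[[-0.08,-0.06,0,0,0,0],[0,0,0,0,0,0]]]'

```text
time_s: 10.5
tcp_pos: [0.6244, -0.1377, 0.1065]
tool_rot: [0.611, -0.357, 0.643, -0.294]
force: [-0.1, 4.8, -1.0]
finger_gap: 0.0495
```

```bash
python3 go.py
```

```text
t 10.5 tcp [ 0.6244 -0.1377  0.1065] grasp [ 0.6249 -0.1331  0.113 ] F [-0.06  4.77 -1.02] gap 0.0495 q [ 0.16  0.75 -0.54  1.66  0.96  1.32 -0.91]
blue x 20.5 y 0.8 yellow x 20.4 y 130.8 rv err [0.04 0.   0.14]
```

Call:
send_rows --moves '[[[-0.08,-0.06,0,0,0,0],[0,0,0,0,0,0]]]'

```text
time_s: 10.7
tcp_pos: [0.6245, -0.1368, 0.1064]
tool_rot: [0.611, -0.357, 0.643, -0.294]
force: [0.8, 4.1, -1.3]
finger_gap: 0.0498
```

```bash
python3 go.py
```

```text
t 10.7 tcp [ 0.6245 -0.1368  0.1064] grasp [ 0.625  -0.1322  0.113 ] F [ 0.81  4.14 -1.3 ] gap 0.0498 q [ 0.16  0.75 -0.54  1.66  0.96  1.32 -0.91]
blue x 19.6 y 0.8 yellow x 19.5 y 130.8 rv err [0.05 0.   0.16]
```

Call:
send_rows --moves '[[[-0.08,-0.06,0,0,0,0],[0,0,0,0,0,0]]]'

```text
time_s: 10.9
tcp_pos: [0.6245, -0.1368, 0.1065]
tool_rot: [0.611, -0.357, 0.643, -0.293]
force: [0.3, 3.6, -1.3]
finger_gap: 0.049
```

```bash
python3 go.py
```

```text
t 10.9 tcp [ 0.6245 -0.1368  0.1065] grasp [ 0.625  -0.1322  0.113 ] F [ 0.26  3.62 -1.27] gap 0.049 q [ 0.16  0.75 -0.54  1.66  0.96  1.32 -0.91]
blue x 19.5 y 0.7 yellow x 19.5 y 130.7 rv err [ 0.09 -0.04  0.23]
```

Call:
send_rows --moves '[[[-0.12,-0.08,0,0,0,0]]]'

```text
time_s: 11.0
tcp_pos: [0.6245, -0.1364, 0.1066]
tool_rot: [0.611, -0.356, 0.644, -0.292]
force: [0.8, -2.0, -2.3]
finger_gap: 0.0492
```

```bash
python3 go.py
```

```text
t 11.0 tcp [ 0.6245 -0.1364  0.1066] grasp [ 0.625  -0.1318  0.1131] F [ 0.78 -1.98 -2.34] gap 0.0492 q [ 0.15  0.75 -0.54  1.66  0.96  1.32 -0.91]
blue x 19.2 y 0.7 yellow x 19.1 y 130.7 rv err [ 0.12 -0.08  0.32]
```

Lip contact felt: the side force flipped from +4 to −2 N. Now I'll lower the last 1.5 mm in small steps.

Call:
send_rows --moves '[[[-0.02,0.1,0,0,0,0.3],[0,0,0,0,0,0]]]'

```text
time_s: 11.2
tcp_pos: [0.6244, -0.1368, 0.1056]
tool_rot: [0.61, -0.358, 0.643, -0.294]
force: [1.7, 2.1, -2.1]
finger_gap: 0.0493
```

```bash
python3 go.py
```

```text
t 11.2 tcp [ 0.6244 -0.1368  0.1056] grasp [ 0.6249 -0.1322  0.1121] F [ 1.66  2.08 -2.11] gap 0.0493 q [ 0.16  0.75 -0.54  1.66  0.95  1.32 -0.91]
blue x 19.6 y 0.7 yellow x 19.5 y 130.7 rv err [ 0.13 -0.09 -0.01]
```

Call:
send_rows --moves '[[[-0.04,0.06,0,0,0,0],[0,0,0,0,0,0]]]'

```text
time_s: 11.4
tcp_pos: [0.6244, -0.1368, 0.1053]
tool_rot: [0.61, -0.358, 0.643, -0.294]
force: [0.4, 1.7, -1.6]
finger_gap: 0.0495
```

```bash
python3 go.py
```

```text
t 11.4 tcp [ 0.6244 -0.1368  0.1053] grasp [ 0.6249 -0.1322  0.1118] F [ 0.41  1.67 -1.56] gap 0.0495 q [ 0.16  0.75 -0.54  1.66  0.96  1.32 -0.91]
blue x 19.6 y 0.6 yellow x 19.6 y 130.6 rv err [ 0.12 -0.11  0.  ]
```

Call:
send_rows --moves '[[[-0.04,0.06,0,0,0,0]]]'

```text
time_s: 11.5
tcp_pos: [0.6244, -0.1368, 0.1052]
tool_rot: [0.61, -0.358, 0.643, -0.294]
force: [-2.6, 3.9, 8.5]
finger_gap: 0.0492
```

```bash
python3 go.py
```

```text
t 11.5 tcp [ 0.6244 -0.1368  0.1052] grasp [ 0.6249 -0.1323  0.1117] F [-2.61  3.87  8.53] gap 0.0492 q [ 0.16  0.75 -0.54  1.66  0.96  1.32 -0.91]
blue x 19.6 y 0.7 yellow x 19.6 y 130.7 rv err [ 0.11 -0.13  0.04]
```

It stands on the riser at 8.5 N. Releasing.

Call:
send_rows --moves '[[[0,0,0,0,0,0],[0,0,0,0,0,0],[0,0,0,0,0,0],[0,0,0,0,0,0]]]' --fingers 7.5

```text
time_s: 11.9
tcp_pos: [0.624, -0.1388, 0.1055]
tool_rot: [0.61, -0.358, 0.644, -0.292]
force: [0.9, 0.5, -0.1]
finger_gap: 0.0735
```

```bash
python3 go.py; python3 - <<'E'
from plan import *
for n,(x0,x1,y0,y1) in {"top":(240,400,125,245),"side":(210,370,150,270)}.items():
    im=vision.get_image(n); c=im["frame"][y0:y1,x0:x1,::-1]
    cv2.imwrite(f"pics/{n}7.png",cv2.resize(c,None,fx=5,fy=5,interpolation=cv2.INTER_CUBIC))
E
```

```text
t 11.9 tcp [ 0.624  -0.1388  0.1055] grasp [ 0.6245 -0.1342  0.1121] F [ 0.9   0.46 -0.09] gap 0.0735 q [ 0.16  0.75 -0.54  1.66  0.96  1.32 -0.91]
blue x 21.5 y 0.5 yellow x 21.5 y 130.5 rv err [ 0.17 -0.19  0.21]
```

View pics/side7.png

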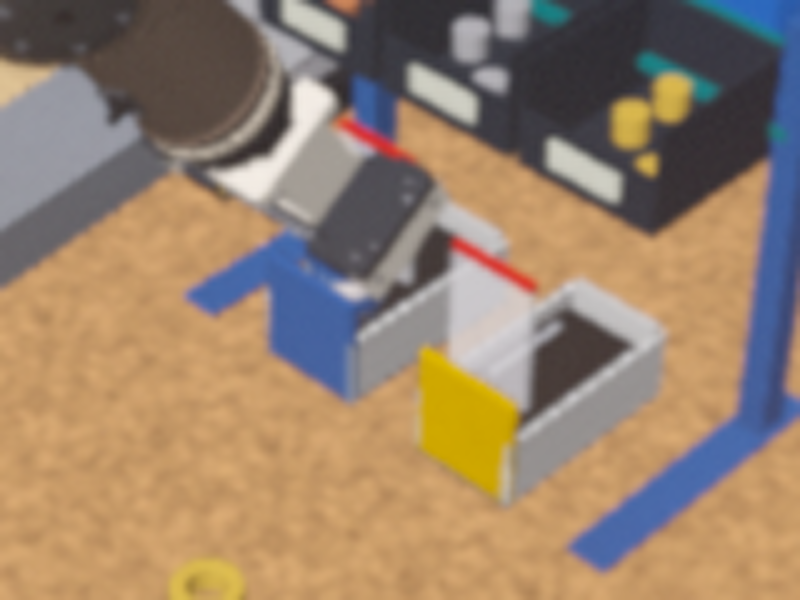

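View pics/top7.png

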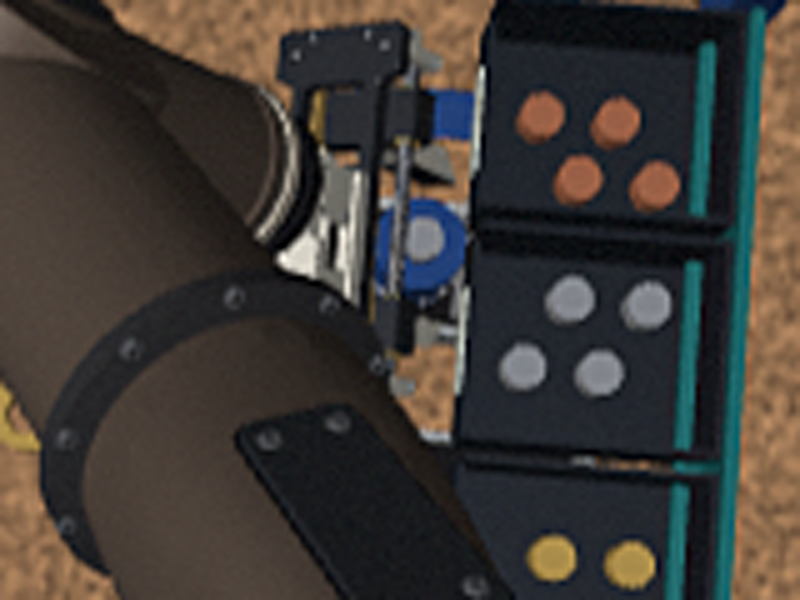

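Both views show the canister standing behind the blue lip with the jaws open around it. Retreating along the finger axis.

Call:
send_rows --moves '[[[0,-1,0,0,0,0],[0,-1.8,0,0,0,0],[0,-2.5,0,0,0,0.1],[0,-3,0,0,0,0],[0,-3,0,0,0,0]]]' --fingers 9

```text
time_s: 12.5
tcp_pos: [0.6292, -0.0722, 0.2015]
tool_rot: [0.611, -0.36, 0.642, -0.291]
force: [1.0, 1.0, 0.1]
finger_gap: 0.09
```

```bash
python3 go.py; python3 - <<'E'
from plan import *
for n,(x0,x1,y0,y1) in {"top":(240,400,125,245),"side":(210,370,150,270)}.items():
    im=vision.get_image(n); c=im["frame"][y0:y1,x0:x1,::-1]
    cv2.imwrite(f"pics/{n}8.png",cv2.resize(c,None,fx=5,fy=5,interpolation=cv2.INTER_CUBIC))
Rm=Rt(35); g=CAN["yellow"]+[0,0,.065]; a=Rm.apply([0,1,0])
rows(tcp_for(g-.11*a+[0,0,.03],Rm),Rm)
E
```

```text
t 12.5 tcp [ 0.6292 -0.0722  0.2015] grasp [ 0.6298 -0.0676  0.208 ] F [0.99 0.96 0.06] gap 0.09 q [ 0.08  0.67 -0.59  1.54  0.85  1.5  -0.84]
blue x -45.2 y -0.9 yellow x -45.2 y 129.1 rv err [ 0.52 -0.13  0.18]
n 9 dist [-0.1774  0.3393 -0.0255] rv [ 0.1 -0.1 -0.1]
[[-3.07, -1.8, -2.35, 0.01, -0.01, -0.01], [-3.07, -1.8, -2.35, 0.01, -0.01, -0.01], [-3.07, -1.8, -2.34, 0.01, -0.01, -0.01], [-3.07, -1.8, -2.34, 0.01, -0.01, -0.01], [-3.07, -1.8, -2.34, 0.01, -0.01, -0.01], [-3.07, -1.8, -2.34, 0.01, -0.01, -0.01], [-3.07, -1.81, -2.34, 0.01, -0.01, -0.01], [-3.07, -1.81, -2.34, 0.01, -0.01, -0.01], [-3.07, -1.81, -2.34, 0.01, -0.01, -0.01]]
```

View pics/side8.png

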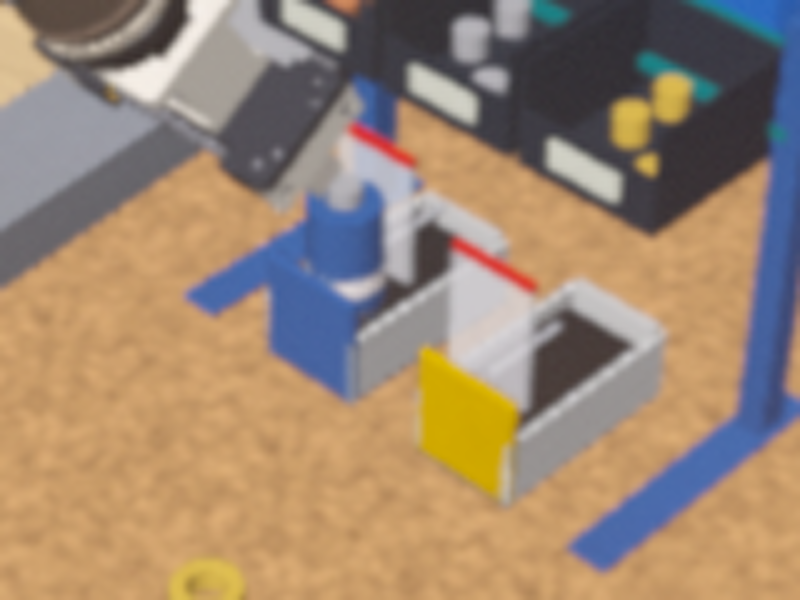

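Blue stands upright against its lip (nut at about (345,190), white band just above the lip). Now for yellow.

Call:
send_rows --moves '[[[-3.1,-2.4,-2.3,0,0,0],[-3.1,-2.2,-2.3,0,0,0],[-3.1,-1.8,-2.3,0,0,0],[-3.1,-1.8,-2.3,0,0,0],[-3.1,-1.6,-2.3,0,0,0]]]' --fingers 9.18

```text
time_s: 13.1
tcp_pos: [0.5356, 0.1271, 0.1997]
tool_rot: [0.606, -0.36, 0.647, -0.291]
force: [0.4, 0.0, 0.5]
finger_gap: 0.092
```

```bash
python3 go.py; python3 - <<'E'
from plan import *
Rm=Rt(35); g=CAN["yellow"]+[0,0,.065]; a=Rm.apply([0,1,0])
rows(tcp_for(g-.11*a+[0,0,.01],Rm),Rm)
E
```

```text
t 13.1 tcp [0.5356 0.1271 0.1997] grasp [0.536  0.1317 0.2062] F [0.45 0.01 0.47] gap 0.092 q [-0.21  0.66 -0.66  1.59  0.71  1.6  -1.17]
blue x -234.2 y -114.0 yellow x -234.2 y 16.0 rv err [ 0.11 -0.9   0.02]
n 4 dist [-0.0817  0.1437 -0.0411] rv [ 0.1 -0.9  0. ]
[[-3.31, -1.09, -2.44, 0.03, -0.22, 0.01], [-3.32, -1.09, -2.43, 0.03, -0.22, 0.01], [-3.33, -1.09, -2.42, 0.03, -0.22, 0.01], [-3.34, -1.09, -2.4, 0.03, -0.22, 0.01]]
```

Call:
send_rows --moves '[[[-3.3,-1.1,-2.4,0,-0.2,0],[-3.3,-1.1,-2.4,0,-0.2,0],[-3.3,-1.1,-2.4,0,-0.2,0],[-3.3,-1.1,-2.4,0,-0.2,0],[0,0,0,0,0,0]]]'

```text
time_s: 13.6
tcp_pos: [0.4463, 0.2828, 0.1604]
tool_rot: [0.612, -0.357, 0.64, -0.298]
force: [0.2, 0.5, 0.7]
finger_gap: 0.0917
```

```bash
python3 go.py; python3 - <<'E'
from plan import *
Rm=Rt(35); g=CAN["yellow"]+[0,0,.064]
rows(tcp_for(g,Rm),Rm,6)
im=vision.get_image("side"); c=im["frame"][180:360,120:360,::-1]; cv2.imwrite("pics/side9.png",cv2.resize(c,None,fx=3.33,fy=3.33,interpolation=cv2.INTER_CUBIC))
E
```

```text
t 13.6 tcp [0.4463 0.2828 0.1604] grasp [0.4468 0.2873 0.167 ] F [0.24 0.46 0.68] gap 0.0917 q [-0.47  0.75 -0.7   1.55  0.63  1.64 -1.42]
blue x -380.2 y -218.3 yellow x -380.2 y -88.3 rv err [-0.11  0.44 -0.27]
n 6 dist [ 0.0012 -0.0748 -0.103 ] rv [-0.1  0.4 -0.3]
[[0.04, 2.12, 0.14, -0.02, 0.07, -0.04], [0.04, 2.12, 0.14, -0.02, 0.07, -0.04], [0.04, 2.12, 0.14, -0.02, 0.07, -0.04], [0.04, 2.12, 0.14, -0.02, 0.07, -0.04], [0.03, 2.12, 0.14, -0.02, 0.07, -0.04], [0.03, 2.12, 0.14, -0.02, 0.07, -0.04]]
```

View pics/side9.png

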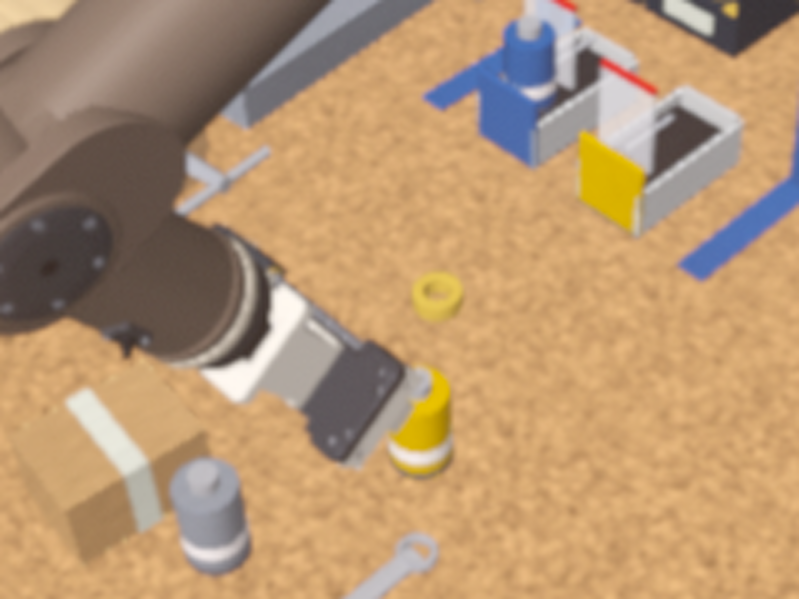

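The jaws are behind the yellow canister at about (420,400); the carton and grey canister are clear of the wrist. Approaching.

Call:
send_rows --moves '[[[0,2.1,0.15,0,0.1,0],[0,2.1,0.15,0,0.1,0],[0,2.1,0.15,0,0.1,0],[0.05,2.1,0.15,0,0.1,-0.1],[0.05,2.1,0.15,0,0,-0.1],[0,0,0,0,0,0]]]'

```text
time_s: 14.25
tcp_pos: [0.4538, 0.2141, 0.0762]
tool_rot: [0.607, -0.357, 0.646, -0.295]
force: [-0.2, -0.6, -0.7]
finger_gap: 0.0915
```

```bash
python3 go.py; python3 - <<'E'
from plan import *
Rm=Rt(35); g=CAN["yellow"]+[0,0,.0645]
rows(tcp_for(g,Rm),Rm,1)
E
```

```text
t 14.25 tcp [0.4538 0.2141 0.0762] grasp [0.4542 0.2187 0.0827] F [-0.19 -0.6  -0.68] gap 0.0915 q [-0.39  0.8  -0.66  1.72  0.71  1.45 -1.47]
blue x -312.6 y -204.0 yellow x -312.6 y -74.0 rv err [-0.28 -0.51  0.04]
n 1 dist [-0.0062 -0.0061 -0.0182] rv [-0.3 -0.5  0. ]
[[-0.5, 1.87, -0.57, -0.28, -0.51, 0.04]]
```

Call:
send_rows --moves '[[[-0.2,1,-0.6,-0.2,-0.3,0],[-0.2,0.9,0,-0.1,-0.2,0],[0,0,0,0,0,0]]]'

```text
time_s: 14.55
tcp_pos: [0.4479, 0.2072, 0.059]
tool_rot: [0.609, -0.358, 0.643, -0.295]
force: [0.4, 1.0, 0.1]
finger_gap: 0.0916
```

```bash
python3 go.py; python3 - <<'E'
from plan import *
Rm=Rt(35); g=CAN["yellow"]+[0,0,.0645]
rows(tcp_for(g,Rm),Rm,1)
E
```

```text
t 14.55 tcp [0.4479 0.2072 0.059 ] grasp [0.4483 0.2117 0.0656] F [0.44 1.   0.05] gap 0.0916 q [-0.38  0.81 -0.66  1.74  0.72  1.42 -1.49]
blue x -305.2 y -209.2 yellow x -305.2 y -79.2 rv err [-0.   -0.11 -0.07]
n 1 dist [-0.0003  0.0009 -0.0011] rv [-0.  -0.1 -0.1]
[[-0.13, 0.04, -0.04, -0.0, -0.11, -0.07]]
```

Aligned. Closing.

Call:
send_rows --moves '[[[0,0,0,0,0,0],[0,0,0,0,0,0],[0,0,0,0,0,0],[0,0,0,0,0,0],[0,0,0,0,0,0],[0,0,0,0,0,0]]]' --fingers 4 --force 35

```text
time_s: 15.15
tcp_pos: [0.4478, 0.2096, 0.0603]
tool_rot: [0.609, -0.358, 0.643, -0.296]
force: [0.1, 1.2, -3.4]
finger_gap: 0.0492
```

```bash
python3 go.py
```

```text
t 15.15 tcp [0.4478 0.2096 0.0603] grasp [0.4482 0.2141 0.0669] F [ 0.06  1.21 -3.4 ] gap 0.0492 q [-0.38  0.81 -0.66  1.74  0.72  1.42 -1.49]
blue x -307.5 y -209.5 yellow x -307.5 y -79.5 rv err [-0.09 -0.05 -0.22]
```

Call:
send_rows --moves '[[[0.7,-1,0,0,0,0],[0.7,-1,0,0,0,0],[0.7,-1,0,0,0,0],[0.7,-1,0,0,0,0],[0.7,-1,0,0,0,0],[0.7,-1,0,0,0,0],[0.7,-1,0,0,0,0],[0.7,-1,0,0,0,0],[0,0,0,0,0,0]]]'

```text
time_s: 16.05
tcp_pos: [0.4477, 0.2097, 0.1676]
tool_rot: [0.608, -0.359, 0.643, -0.297]
force: [0.5, 0.1, -4.0]
finger_gap: 0.0496
```

```bash
python3 go.py; python3 - <<'E'
from plan import *
Rm=Rt(35); g=CH["yellow"]+xs*(-.06)+[0,0,.167]
rows(tcp_for(g,Rm),Rm)
im=vision.get_image("side"); c=im["frame"][150:330,120:360,::-1]; cv2.imwrite("pics/side10.png",cv2.resize(c,None,fx=3.33,fy=3.33,interpolation=cv2.INTER_CUBIC))
E
```

```text
t 16.05 tcp [0.4477 0.2097 0.1676] grasp [0.4482 0.2142 0.1742] F [ 0.48  0.11 -3.98] gap 0.0496 q [-0.35  0.67 -0.7   1.68  0.64  1.57 -1.38]
blue x -307.6 y -209.6 yellow x -307.6 y -79.6 rv err [-0.15 -0.09 -0.37]
n 6 dist [ 0.0546 -0.2543 -0.0071] rv [-0.1 -0.1 -0.4]
[[3.33, 2.45, 1.32, -0.02, -0.01, -0.06], [3.32, 2.45, 1.32, -0.02, -0.01, -0.06], [3.32, 2.45, 1.33, -0.02, -0.01, -0.06], [3.32, 2.46, 1.33, -0.02, -0.01, -0.06], [3.32, 2.46, 1.33, -0.02, -0.01, -0.06], [3.32, 2.46, 1.33, -0.02, -0.01, -0.06]]
```

View pics/side10.png

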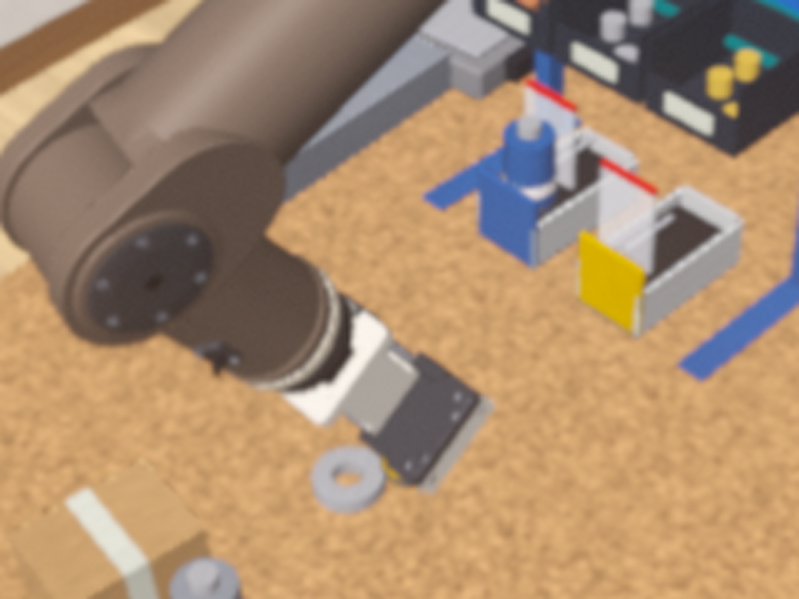

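Call:
send_rows --moves '[[[2.8,1.9,1.1,0,0,0],[2.8,1.9,1.1,0,0,0],[2.8,1.9,1.1,0,0,-0.1],[2.8,2,1.1,0,0,-0.1],[2.8,2,1.1,0,0,-0.1],[2.5,1.7,1.1,0,0,0],[2,1.3,0.9,0,0,0],[0,0,0,0,0,0]]]'

```text
time_s: 16.9
tcp_pos: [0.4992, -0.0299, 0.1626]
tool_rot: [0.613, -0.357, 0.64, -0.295]
force: [-0.4, 0.1, -3.9]
finger_gap: 0.0497
```

```bash
python3 go.py; python3 - <<'E'
from plan import *
Rm=Rt(35); g=CH["yellow"]+xs*(-.06)+[0,0,.165]
rows(tcp_for(g,Rm),Rm)
for n,(x0,x1,y0,y1) in {"top":(240,400,145,265),"side":(210,370,150,270)}.items():
    im=vision.get_image(n); c=im["frame"][y0:y1,x0:x1,::-1]
    cv2.imwrite(f"pics/{n}11.png",cv2.resize(c,None,fx=5,fy=5,interpolation=cv2.INTER_CUBIC))
E
```

```text
t 16.9 tcp [ 0.4992 -0.0299  0.1626] grasp [ 0.4997 -0.0254  0.1691] F [-0.38  0.1  -3.93] gap 0.0497 q [ 0.04  0.56 -0.64  1.87  0.79  1.38 -1.09]
blue x -74.3 y -134.5 yellow x -74.4 y -4.5 rv err [0.22 0.35 0.04]
n 1 dist [ 0.0031 -0.0147 -0.0041] rv [0.2 0.3 0. ]
[[0.94, 1.16, 0.45, 0.22, 0.35, 0.04]]
```

View pics/side11.png

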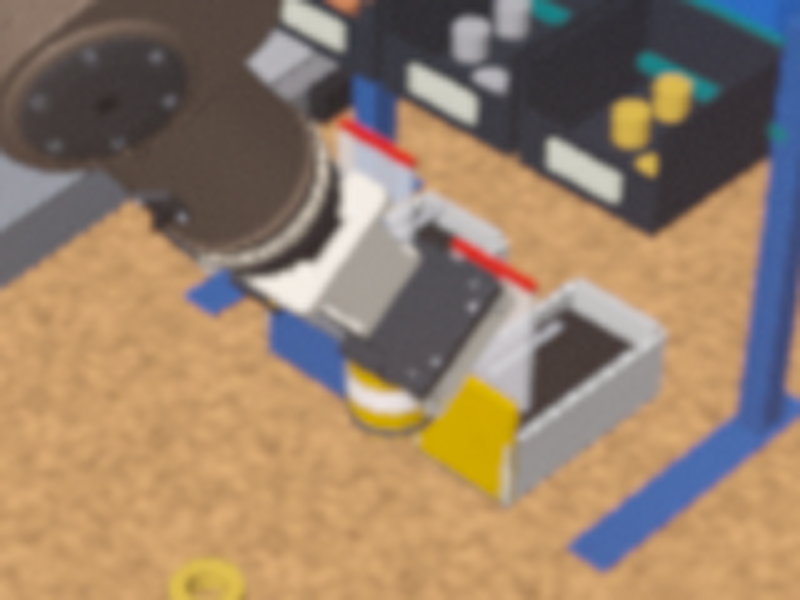

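View pics/top11.png

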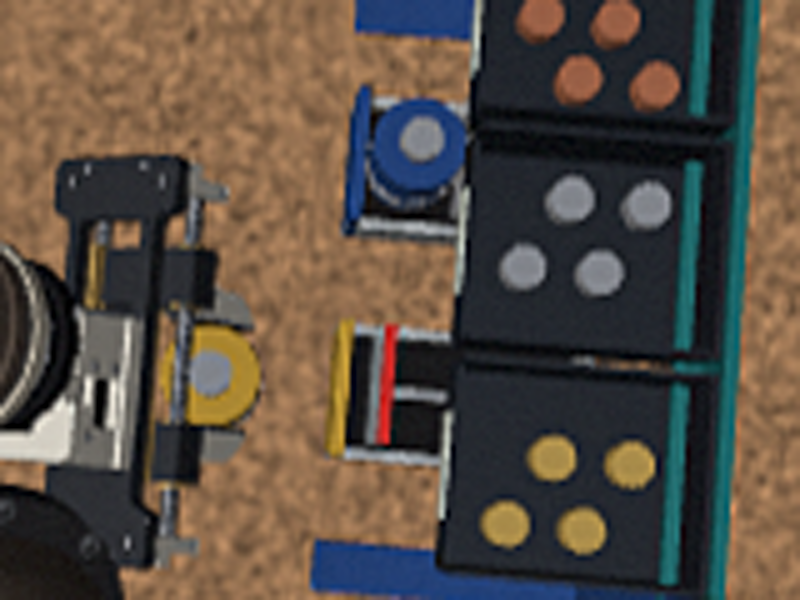

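Blue sits against its lip (nut at about (422,137)); yellow hangs in front of its lip (nut at about (209,373)).

```bash
python3 - <<'E'
from plan import *
T=np.load("top.npy",allow_pickle=True).item()
u=lambda p:((p[0]+.5)/5-.5+240,(p[1]+.5)/5-.5+145)
for p,z,c in(((209,373),.194,"yellow"),((422,137),.136,"blue"),((389,384),.154,"yellow")):
    X=onz(T,u(p),z)-CH[c]; print(c,np.round(X@xs*1e3,1),np.round(X@ys*1e3,1))
st()
Rm=Rt(35); g=CH["yellow"]+xs*(-.014)+ys*0.0005+[0,0,.165]
rows(tcp_for(g,Rm),Rm,5)
E
```

```text
yellow -74.1 -4.0
blue 24.6 1.5
yellow 16.3 0.5
t 17.0 tcp [ 0.499  -0.026   0.1623] grasp [ 0.4994 -0.0215  0.1689] F [-0.52  0.61 -2.5 ] gap 0.0493 q [ 0.03  0.56 -0.65  1.87  0.79  1.38 -1.09]
blue x -78.2 y -135.2 yellow x -78.2 y -5.2 rv err [ 0.11  0.54 -0.14]
n 5 dist [-0.0007 -0.0645 -0.0039] rv [ 0.1  0.5 -0.1]
[[1.01, 0.8, 0.11, 0.02, 0.11, -0.03], [1.01, 0.8, 0.11, 0.02, 0.11, -0.03], [1.01, 0.8, 0.11, 0.02, 0.11, -0.03], [1.01, 0.8, 0.11, 0.02, 0.11, -0.03], [1.01, 0.8, 0.11, 0.02, 0.11, -0.03]]
```

Call:
send_rows --moves '[[[1,0.8,0.15,0,0.1,0],[1,0.8,0.1,0,0.1,0],[1,0.8,0.1,0,0.1,0],[1,0.8,0.1,0,0.1,0],[1,0.7,0.1,0,0.1,0],[0,0,0,0,0,0]]]'

```text
time_s: 17.6
tcp_pos: [0.4981, -0.0911, 0.1574]
tool_rot: [0.611, -0.358, 0.64, -0.297]
force: [0.2, 0.3, -4.0]
finger_gap: 0.0494
```

```bash
python3 - <<'E'
from plan import *
st()
Rm=Rt(35); g=CH["yellow"]+xs*(.031)+[0,0,.165]
rows(tcp_for(g,Rm),Rm,5)
E
```

```text
t 17.6 tcp [ 0.4981 -0.0911  0.1574] grasp [ 0.4985 -0.0865  0.164 ] F [ 0.19  0.34 -3.97] gap 0.0494 q [ 0.14  0.54 -0.62  1.93  0.84  1.3  -1.02]
blue x -13.3 y -129.6 yellow x -13.4 y 0.4 rv err [ 0.01  0.32 -0.26]
n 5 dist [-0.0048 -0.0441  0.001 ] rv [ 0.   0.3 -0.3]
[[0.74, 0.49, -0.01, 0.0, 0.06, -0.05], [0.74, 0.49, -0.01, 0.0, 0.06, -0.05], [0.74, 0.49, -0.01, 0.0, 0.06, -0.05], [0.74, 0.49, -0.01, 0.0, 0.06, -0.05], [0.74, 0.49, -0.01, 0.0, 0.06, -0.05]]
```

Call:
send_rows --moves '[[[0.8,0.5,0,0,0.1,-0.1],[0.8,0.5,0,0,0.1,-0.2],[0.8,0.5,0,0,0.1,-0.2],[0.8,0.5,0,0,0.1,-0.2],[0.8,0.5,0,0,0,-0.2],[0,0,0,0,0,0]]]'

```text
time_s: 18.2
tcp_pos: [0.495, -0.1292, 0.1577]
tool_rot: [0.61, -0.356, 0.641, -0.3]
force: [-0.8, 4.0, -2.8]
finger_gap: 0.0494
```

```bash
python3 - <<'E'
from plan import *
st()
Rm=Rt(35); g=CH["yellow"]+xs*(.0305)+[0,0,.165]
rows(tcp_for(g,Rm),Rm,2)
E
```

```text
t 18.2 tcp [ 0.495  -0.1292  0.1577] grasp [ 0.4954 -0.1247  0.1643] F [-0.83  3.97 -2.75] gap 0.0494 q [ 0.2   0.51 -0.61  1.95  0.87  1.26 -0.98]
blue x 24.9 y -129.0 yellow x 24.9 y 1.0 rv err [-0.36  0.32 -0.35]
n 2 dist [-0.0016 -0.0055  0.0007] rv [-0.4  0.3 -0.4]
[[0.25, 0.13, -0.06, -0.18, 0.16, -0.18], [0.25, 0.13, -0.05, -0.18, 0.16, -0.18]]
```

Call:
send_rows --moves '[[[0.35,0.2,-0.05,-0.2,0.2,-0.3],[0.3,0.15,-0.05,-0.1,0.1,-0.2],[0,0,0,0,0,0]]]'

```text
time_s: 18.5
tcp_pos: [0.4945, -0.1326, 0.1582]
tool_rot: [0.61, -0.356, 0.642, -0.298]
force: [-0.0, 4.1, -3.6]
finger_gap: 0.0495
```

```bash
python3 - <<'E'
from plan import *
st()
for n,(x0,x1,y0,y1) in {"top":(240,400,145,265),"side":(210,370,150,270)}.items():
    im=vision.get_image(n); c=im["frame"][y0:y1,x0:x1,::-1]
    cv2.imwrite(f"pics/{n}12.png",cv2.resize(c,None,fx=5,fy=5,interpolation=cv2.INTER_CUBIC))
E
```

```text
t 18.5 tcp [ 0.4945 -0.1326  0.1582] grasp [ 0.4949 -0.128   0.1648] F [-0.02  4.13 -3.58] gap 0.0495 q [ 0.21  0.51 -0.61  1.96  0.87  1.26 -0.98]
blue x 28.3 y -129.1 yellow x 28.3 y 0.9 rv err [-0.26  0.15 -0.16]
```

View pics/side12.png

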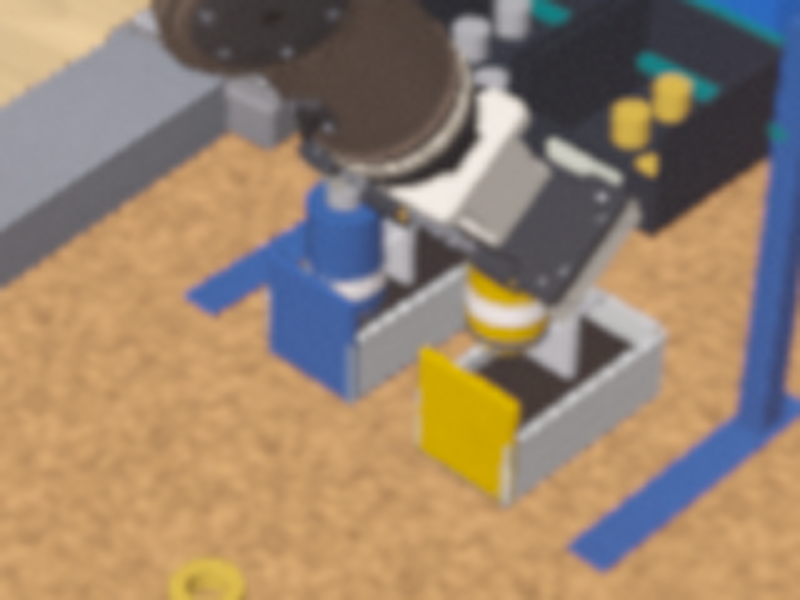

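View pics/top12.png

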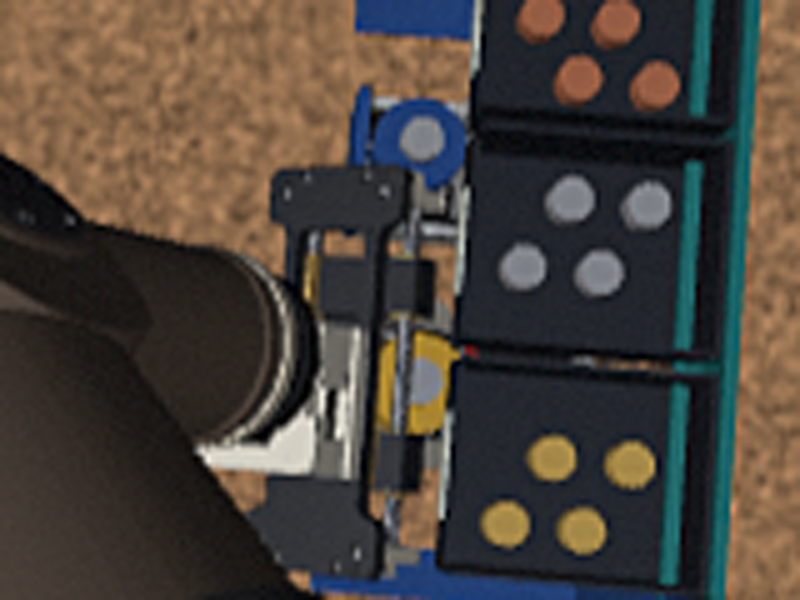

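Yellow hangs behind its lip (nut at about (422,380)) with its pusher pressed back, and blue is undisturbed at (422,137).

```bash
python3 - <<'E'
from plan import *
T=np.load("top.npy",allow_pickle=True).item()
u=lambda p:((p[0]+.5)/5-.5+240,(p[1]+.5)/5-.5+145)
X=onz(T,u((423,380)),.190)-CH["yellow"]; print(np.round(X@xs*1e3,1),np.round(X@ys*1e3,1))
st()
Rm=Rt(35); g=CH["yellow"]+xs*(.0285)+[0,0,.130]
rows(tcp_for(g,Rm),Rm,5)
E
```

```text
30.0 1.9
t 18.6 tcp [ 0.4945 -0.1325  0.1582] grasp [ 0.4949 -0.1279  0.1648] F [ 0.51  4.31 -4.33] gap 0.0495 q [ 0.21  0.51 -0.61  1.96  0.87  1.26 -0.98]
blue x 28.2 y -129.1 yellow x 28.2 y 0.9 rv err [-0.26  0.16 -0.15]
n 5 dist [-0.001  -0.0002 -0.0348] rv [-0.3  0.2 -0.2]
[[-0.39, 0.57, -0.02, -0.05, 0.03, -0.03], [-0.39, 0.57, -0.02, -0.05, 0.03, -0.03], [-0.39, 0.57, -0.02, -0.05, 0.03, -0.03], [-0.39, 0.57, -0.02, -0.05, 0.03, -0.03], [-0.39, 0.57, -0.02, -0.05, 0.03, -0.03]]
```

Call:
send_rows --moves '[[[-0.38,0.57,-0.05,-0.1,0.1,-0.1],[-0.38,0.57,-0.05,-0.1,0,-0.1],[-0.38,0.57,0,0,0,0],[-0.3,0.5,0,0,0,0],[0,0,0,0,0,0]]]'

```text
time_s: 19.1
tcp_pos: [0.4942, -0.1325, 0.1296]
tool_rot: [0.61, -0.356, 0.643, -0.296]
force: [0.2, 4.1, -4.3]
finger_gap: 0.0497
```

```bash
python3 go.py
```

```text
t 19.1 tcp [ 0.4942 -0.1325  0.1296] grasp [ 0.4946 -0.128   0.1361] F [ 0.24  4.11 -4.32] gap 0.0497 q [ 0.19  0.56 -0.59  1.98  0.91  1.23 -1.03]
blue x 28.3 y -129.4 yellow x 28.2 y 0.6 rv err [-0.15  0.08  0.03]
```

Call:
send_rows --moves '[[[-0.14,0.2,0,0,0,0],[-0.14,0.2,0,0,0,0],[-0.14,0.2,0,0,0,0],[-0.14,0.2,0,0,0,0]]]'

```text
time_s: 19.5
tcp_pos: [0.4944, -0.1326, 0.1193]
tool_rot: [0.61, -0.356, 0.643, -0.296]
force: [0.4, 4.4, -1.8]
finger_gap: 0.0497
```

```bash
python3 go.py
```

```text
t 19.5 tcp [ 0.4944 -0.1326  0.1193] grasp [ 0.4948 -0.128   0.1258] F [ 0.44  4.39 -1.83] gap 0.0497 q [ 0.19  0.57 -0.59  1.98  0.92  1.22 -1.05]
blue x 28.3 y -129.2 yellow x 28.3 y 0.8 rv err [-0.17  0.06  0.04]
```

Call:
send_rows --moves '[[[-0.09,0.12,0,0,0,0],[-0.09,0.12,0,0,0,0],[-0.09,0.12,0,0,0,0]]]'

```text
time_s: 19.8
tcp_pos: [0.4945, -0.1325, 0.1145]
tool_rot: [0.61, -0.356, 0.643, -0.296]
force: [0.4, 3.7, -2.2]
finger_gap: 0.0494
```

Call:
send_rows --moves '[[[-0.09,0.12,0,0,0,0],[-0.09,0.12,0,0,0,0]]]'

```text
time_s: 20.0
tcp_pos: [0.4946, -0.1324, 0.1113]
tool_rot: [0.61, -0.356, 0.643, -0.296]
force: [1.2, 4.6, -2.7]
finger_gap: 0.0497
```

Call:
send_rows --moves '[[[-0.08,0.11,0,0,0,0],[-0.08,0.11,0,0,0,0]]]'

```text
time_s: 20.2
tcp_pos: [0.4946, -0.1323, 0.1084]
tool_rot: [0.61, -0.356, 0.643, -0.296]
force: [0.3, 3.7, -2.1]
finger_gap: 0.0495
```

Call:
send_rows --moves '[[[-0.08,0.11,0,0,0,0]]]'

```text
time_s: 20.3
tcp_pos: [0.4947, -0.1323, 0.1069]
tool_rot: [0.61, -0.356, 0.643, -0.296]
force: [-0.1, 4.9, -1.9]
finger_gap: 0.0493
```

```bash
python3 go.py
```

```text
t 20.3 tcp [ 0.4947 -0.1323  0.1069] grasp [ 0.4951 -0.1277  0.1135] F [-0.08  4.85 -1.87] gap 0.0493 q [ 0.18  0.59 -0.58  1.99  0.94  1.2  -1.08]
blue x 28.0 y -128.9 yellow x 28.0 y 1.1 rv err [-0.2   0.05  0.04]
```

Call:
send_rows --moves '[[[-0.08,0.11,0,0,0,0],[-0.08,0.11,0,0,0,0]]]'

```text
time_s: 20.5
tcp_pos: [0.4947, -0.1322, 0.1039]
tool_rot: [0.61, -0.356, 0.643, -0.296]
force: [0.1, 4.0, -2.2]
finger_gap: 0.0495
```

```bash
python3 go.py
```

```text
t 20.5 tcp [ 0.4947 -0.1322  0.1039] grasp [ 0.4951 -0.1277  0.1105] F [ 0.13  4.04 -2.2 ] gap 0.0495 q [ 0.18  0.6  -0.58  1.99  0.94  1.2  -1.08]
blue x 27.9 y -128.9 yellow x 27.9 y 1.1 rv err [-0.2   0.05  0.04]
```

Call:
send_rows --moves '[[[-0.08,0.11,0,0,0,0]]]'

```text
time_s: 20.6
tcp_pos: [0.4947, -0.1322, 0.1025]
tool_rot: [0.61, -0.356, 0.643, -0.296]
force: [-0.1, 4.7, -1.1]
finger_gap: 0.0494
```

Call:
send_rows --moves '[[[-0.08,0.11,0,0,0,0],[-0.08,0.11,0,0,0,0]]]'

```text
time_s: 20.8
tcp_pos: [0.4947, -0.1323, 0.0999]
tool_rot: [0.61, -0.356, 0.643, -0.296]
force: [-4.1, 6.5, 16.3]
finger_gap: 0.0493
```

Riser felt at about 40 mm. Backing off and sliding to the lip.

Call:
send_rows --moves '[[[0.09,-0.12,-0.05,-0.1,0,0],[0,0,0,0,0,0]]]'

```text
time_s: 21.0
tcp_pos: [0.4942, -0.1321, 0.1012]
tool_rot: [0.61, -0.356, 0.643, -0.295]
force: [0.6, 3.6, -2.8]
finger_gap: 0.0495
```

Call:
send_rows --moves '[[[-0.12,-0.08,-0.05,0,0,0],[-0.12,-0.08,-0.05,0,0,0],[0,0,0,0,0,0]]]'

```text
time_s: 21.3
tcp_pos: [0.4938, -0.1291, 0.101]
tool_rot: [0.61, -0.356, 0.643, -0.295]
force: [0.5, 3.9, -2.3]
finger_gap: 0.0495
```

```bash
python3 go.py
```

```text
t 21.3 tcp [ 0.4938 -0.1291  0.101 ] grasp [ 0.4942 -0.1245  0.1076] F [ 0.5   3.94 -2.26] gap 0.0495 q [ 0.17  0.6  -0.58  2.    0.94  1.2  -1.09]
blue x 24.9 y -130.1 yellow x 24.8 y -0.1 rv err [-0.13  0.03  0.06]
```

Call:
send_rows --moves '[[[-0.1,-0.07,0,0,0,0],[0,0,0,0,0,0]]]'

```text
time_s: 21.5
tcp_pos: [0.4937, -0.129, 0.1012]
tool_rot: [0.61, -0.356, 0.643, -0.294]
force: [0.2, 3.8, -2.4]
finger_gap: 0.0496
```

Call:
send_rows --moves '[[[-0.08,-0.06,0,0,0,0]]]'

```text
time_s: 21.6
tcp_pos: [0.4936, -0.1287, 0.1013]
tool_rot: [0.611, -0.356, 0.644, -0.294]
force: [1.7, -1.0, -4.8]
finger_gap: 0.0495
```

```bash
python3 go.py
```

```text
t 21.6 tcp [ 0.4936 -0.1287  0.1013] grasp [ 0.4941 -0.1241  0.1078] F [ 1.7  -0.96 -4.76] gap 0.0495 q [ 0.17  0.61 -0.58  1.99  0.94  1.2  -1.1 ]
blue x 24.5 y -130.3 yellow x 24.5 y -0.3 rv err [-0.06 -0.04  0.24]
```

Lip contact felt. Lowering the last millimetre.

Call:
send_rows --moves '[[[-0.03,0.08,0,0,0,0.2],[0,0,0,0,0,0]]]'

```text
time_s: 21.8
tcp_pos: [0.4935, -0.1289, 0.1004]
tool_rot: [0.61, -0.357, 0.643, -0.295]
force: [1.8, 1.4, -3.9]
finger_gap: 0.0495
```

```bash
python3 go.py
```

```text
t 21.8 tcp [ 0.4935 -0.1289  0.1004] grasp [ 0.4939 -0.1244  0.107 ] F [ 1.81  1.42 -3.93] gap 0.0495 q [ 0.17  0.61 -0.58  2.    0.94  1.2  -1.09]
blue x 24.8 y -130.4 yellow x 24.7 y -0.4 rv err [-0.04 -0.05  0.02]
```

Call:
send_rows --moves '[[[-0.04,0.06,0,0,0,0]]]'

```text
time_s: 21.9
tcp_pos: [0.4935, -0.129, 0.1]
tool_rot: [0.61, -0.357, 0.643, -0.295]
force: [-1.3, 4.4, 8.8]
finger_gap: 0.0496
```

```bash
python3 go.py
```

```text
t 21.9 tcp [ 0.4935 -0.129   0.1   ] grasp [ 0.4939 -0.1244  0.1066] F [-1.3   4.43  8.81] gap 0.0496 q [ 0.17  0.61 -0.58  2.    0.94  1.2  -1.1 ]
blue x 24.8 y -130.4 yellow x 24.8 y -0.4 rv err [-0.05 -0.06  0.05]
```

On the riser. Release.

Call:
send_rows --moves '[[[0,0,0,0,0,0],[0,0,0,0,0,0],[0,0,0,0,0,0],[0,0,0,0,0,0]]]' --fingers 7.2

```text
time_s: 22.3
tcp_pos: [0.4928, -0.1306, 0.1007]
tool_rot: [0.61, -0.357, 0.644, -0.293]
force: [0.6, 0.1, -1.0]
finger_gap: 0.0711
```

```bash
python3 go.py
```

```text
t 22.3 tcp [ 0.4928 -0.1306  0.1007] grasp [ 0.4933 -0.126   0.1072] F [ 0.57  0.1  -1.  ] gap 0.0711 q [ 0.17  0.61 -0.58  2.    0.94  1.2  -1.1 ]
blue x 26.4 y -130.9 yellow x 26.4 y -0.9 rv err [ 0.02 -0.11  0.23]
```

Call:
send_rows --moves '[[[0,-1,0,0,0,0],[0,-1.8,0,0,0,0],[0,-2.5,0,0,0,0.1],[0,-3,0,0,0,0],[0,-3,0,0,0,0]]]'

```text
time_s: 22.8
tcp_pos: [0.4973, -0.0637, 0.1973]
tool_rot: [0.612, -0.358, 0.642, -0.292]
force: [0.7, -0.3, -1.0]
finger_gap: 0.072
```

```bash
python3 go.py
```

```text
t 22.8 tcp [ 0.4973 -0.0637  0.1973] grasp [ 0.4978 -0.0591  0.2038] F [ 0.68 -0.28 -0.95] gap 0.072 q [ 0.1   0.5  -0.64  1.87  0.78  1.39 -1.  ]
blue x -40.6 y -133.0 yellow x -40.6 y -3.0 rv err [ 0.39 -0.03  0.21]
```

Call:
send_rows --moves '[[[-2.5,-2.5,0,0,0,0],[-3,-2.5,0,0,0,0],[-3,-2.5,0,0,0,0],[-3,-2,0,0,0,0],[-3,-1,0,0,0,0],[-2,-1,0,0,0,0],[0,0,0,0,0,0]]]'

```text
time_s: 23.5
tcp_pos: [0.5174, 0.1558, 0.2104]
tool_rot: [0.608, -0.359, 0.642, -0.299]
force: [-0.3, 0.8, -0.6]
finger_gap: 0.072
```

```bash
python3 go.py;  python3 - <<'E'
from plan import *
for n,(x0,x1,y0,y1) in {"top":(270,390,145,235),"side":(210,370,150,270)}.items():
    im=vision.get_image(n); c=im["frame"][y0:y1,x0:x1,::-1]; k=800/(x1-x0)
    cv2.imwrite(f"pics/{n}13.png",cv2.resize(c,None,fx=k,fy=k,interpolation=cv2.INTER_CUBIC))
    cv2.imwrite(f"pics/{n}13f.png",im["frame"][:,:,::-1])
E
```

```text
t 23.5 tcp [0.5174 0.1558 0.2104] grasp [0.5178 0.1603 0.217 ] F [-0.3   0.82 -0.56] gap 0.072 q [-0.24  0.65 -0.68  1.58  0.69  1.63 -1.19]
blue x -260.8 y -134.9 yellow x -260.9 y -4.9 rv err [-0.2   0.04 -0.53]
```

View pics/side13.png

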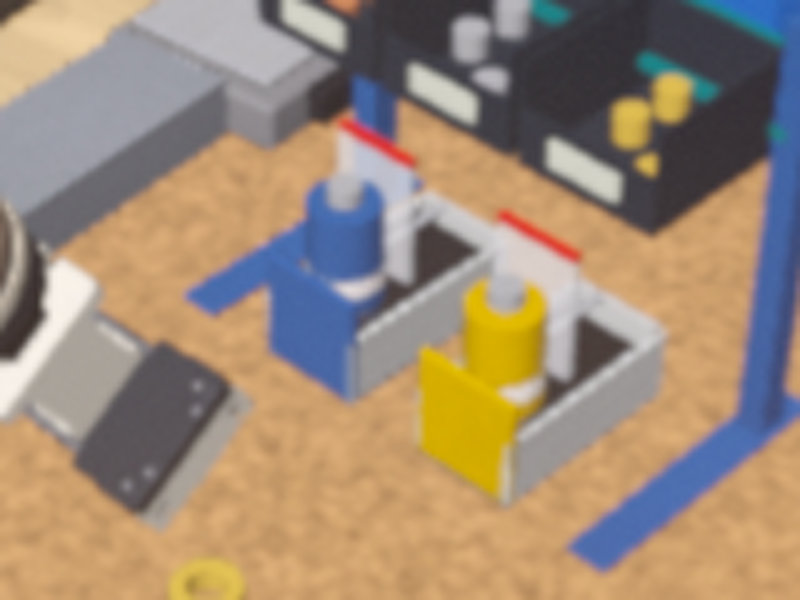

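View pics/top13.png

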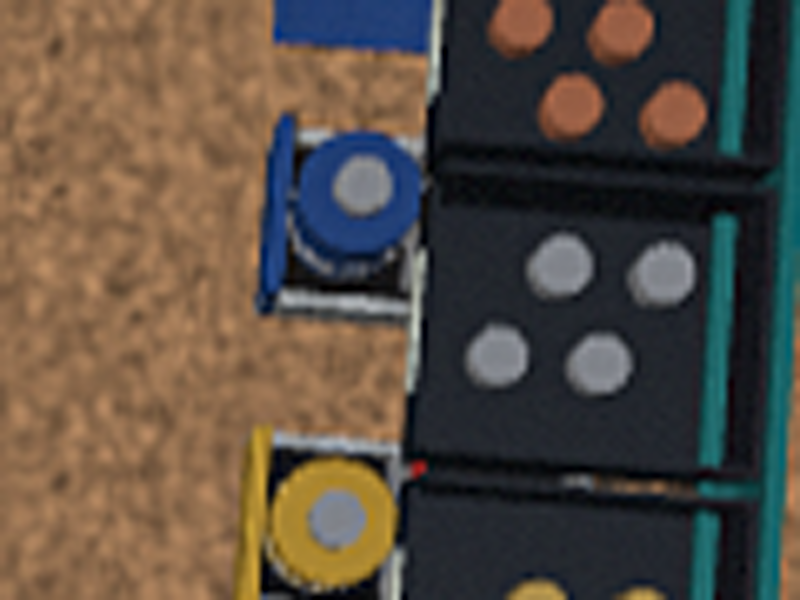

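View pics/side13f.png

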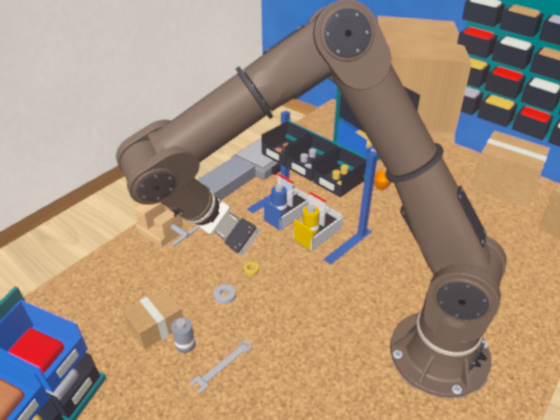

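View pics/top13f.png

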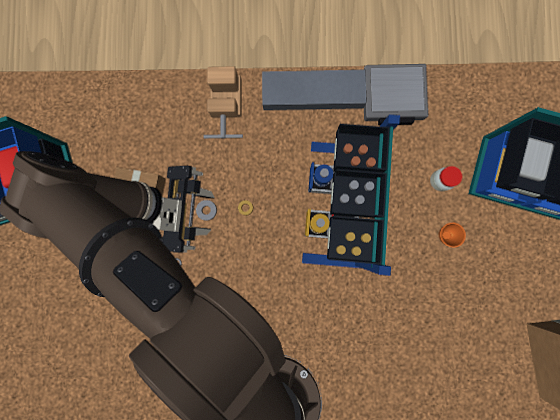

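Both canisters stand upright behind their lips with the pushers bearing on them. In the side view the nuts are at (345,185) and (507,288). In the top view they are at (363,184) and (337,518), and the bystanders have not moved. One numeric check before handing in.

```bash
python3 - <<'E'
from plan import *
T=np.load("top.npy",allow_pickle=True).item(); S=np.load("side.npy",allow_pickle=True).item()
ut=lambda p:((p[0]+.5)/6.6667-.5+270,(p[1]+.5)/6.6667-.5+145)
for c,p,zr in(("blue",(363,184),.044),("yellow",(337,518),.040)):
    X=onz(T,ut(p),zr+.092)-CH[c]; print(c,np.round([X@xs*1e3,X@ys*1e3],1))
c=cv2.imread("pics/side13f.png")[150:270,210:370]; c=cv2.resize(c,None,fx=5,fy=5,interpolation=cv2.INTER_CUBIC)
t=np.linspace(0,2*np.pi,60)
for ch,zr,y in(("blue",.044,.001),("yellow",.040,0)):
    for r,z in((.025,0),(.025,.08),(.011,.092)):
        P=CH[ch]+np.outer(.025+r*np.cos(t),xs)+np.outer(y+r*np.sin(t),ys)+[0,0,zr+z]
        q=(proj(S,P)-[210,150]+.5)*5-.5; cv2.polylines(c,[np.round(q).astype(int)],True,(0,255,0),1)
cv2.imwrite("pics/fin.png",c)
E
```

```text
blue [24.7  1. ]
yellow [25.1  0.1]
```

View pics/fin.png

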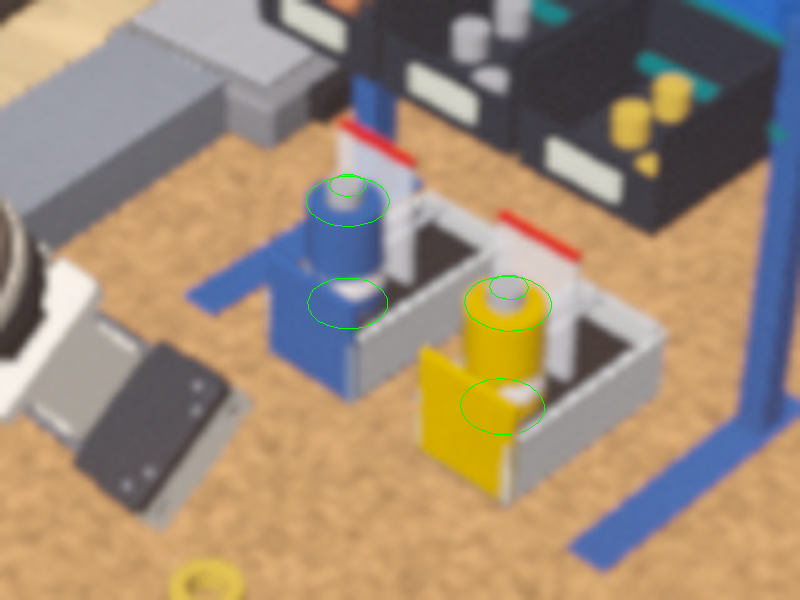

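The overlay of upright cylinders at the felt riser heights matches both canisters. Handing in.

```bash
python3 -c "
from bench import job,state
print(job.hand_in(), state()['time_s'])"
```

```text
the job is handed in; nothing more can be done
the job is handed in; nothing more can be done
```

Both canisters are loaded, blue first and then yellow, and I handed the job in at about 24 s. I lifted each one over its own lip with the gripper leaning 35°, pressed the pusher back with it and lowered it until I felt the riser. I then backed off, slid it against the lip, set it down at about 9 N and let go.

**Last checks:**
- **Position:** both stand upright behind their lips. Their centres are 24.7 mm (blue) and 25.1 mm (yellow) behind the lip's inner face, where 25 mm is expected, and within 1 mm of mid-width. Cylinders drawn at the felt riser heights, about 44 mm (blue) and 40 mm (yellow), matched the side picture to a few millimetres.
- **Robot and bench:** the gripper is clear and touching nothing. The bystanders I could see had not moved; the carton and the grey filter showed only in the side picture, as the arm covered them from above.

**What was less gentle than intended:** the first touch on each riser was harder than the final setting down. Blue peaked at about 28 N and still read 16 N after a second lowering step I had already queued; yellow reached about 16 N. I backed off both times before setting down.

No check disagreed.

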